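Refill the cap feeder through its funnel and lock the lid

TASK

Refill the cap feeder: carry the scoop over, tip all five brass caps through the funnel into the clear tube, and set the empty scoop back down flat on the counter. Swing the funnel's lid shut and lock it with the wing stud: press the wing down while turning it clockwise until its blade finds the hidden slot and drops in, then turn it on towards its stop so that it stays down when you let go. Leave the other things on the counter where they are.

Things in the scene. Friction and masses are not known exactly. Their poses are not given: they have to be found in the camera images.
- feeder: Cap feeder, fixed: 130 x 130 x 12 mm cast foot, an upright clear tube on it, a wide round steel funnel on top. Origin: on the tube's axis at counter level, z up. The lid's hinge is on its -y side, the ear for the wing stud on its +y side. Four thin tie rods stand at x, y = +-46 mm.
- tube_floor (a point): Centre of the floor of the clear tube, 12 mm above the counter. Inner diameter 62 mm, wall 3 mm; the tube's top is 80 mm above the counter. Axes as the feeder's.
- funnel_rim (a point): Centre of the funnel's mouth, 136 mm above the counter: 134 mm wide inside, 140 outside, narrowing at about 54 degrees to a 64 mm throat 80 mm above the counter. Axes as the feeder's.
- lid (a joint): Angle of the funnel's lid, rad: 0 shut, pi/2 upright, 1.65 to 1.85 at the start (open, leaning outwards a little). A 144 mm steel disc, 4 mm thick, its centre 76 mm from the hinge axis, with a 40 mm wide flat tab that ends 222 mm from that axis, beyond the wing stud. The hinge is stiff: the lid stays where it is left and takes 2 to 4 N at the tab to push over. Its outer face is its top face when shut.
- lid_hinge (a point): Middle of the lid's hinge axis, at the feeder's (0, -76, 137) mm, on the lid's underside. The axis is the feeder's x. The point turns with the lid: its y runs from the hinge along the lid, its z out of the lid's outer face. The shut lid reaches from here towards the feeder's +y.
- wing (a joint): How far the lid's wing stud is pressed in, m; sprung: 4 N at 0, 10 N at the full 0.016. Its foot is a blade, 30 x 6 mm, along the wing. With the lid shut the blade meets a slotted keeper at 0.003 and goes through only when in line with the slot (within 0.13 rad). Then turned on clockwise by at least 0.5 rad (stop at a quarter turn) it stays at about 0.012 when let go; else it springs back.
- wing_turn (a joint): Turn of the wing stud, rad, clockwise positive seen from above with the lid shut. At 0 the wing lies along the feeder's x; it starts between -0.1 and 0.1. The keeper's slot lies between 0.35 and 1.15: different each time, not reported, covered by the shut lid. Turns easily (0.04 N m).
- wing_grip (a point): Middle of the wing, the stud's steel T head: 64 mm long (its x), 12 mm thick (its y), 22 mm high; its z is the stud's axis, out of the lid. It is 170 mm from the hinge axis, 45 mm off the lid's underside. With the lid shut it is at the feeder's (0, 94, 182) mm and the wing's lower edge is 30 mm above the lid.
- keeper_ear (a point): Top of the steel ear with the slotted keeper (slot 34 x 10 mm, plate 4 mm thick) that receives the wing stud, at the feeder's (0, 94, 123) mm. Its axes are the feeder's, not the slot's. With the lid open the slot can be seen from above.
- scoop: Aluminium scoop, 130 long, 86 mm wide, floor 3 mm thick; closed at the back (+x end, 50 mm high) and sides (42 mm, 26 near the front), open in front (-x end, no lip). Origin: middle of its underside, z up. Wooden grip above it along its x: 85 long, 18 wide, 22 mm high, its middle at x = 7.5, z = 88 mm, almost over the balance point when loaded. About 0.26 kg.
- cap1: Large brass dust cap no. 1 of 5, alike: 26 mm across, 24 mm high, domed top, 30 g; smooth and slippery; starts standing loose in the scoop. Origin: centre of its flat end, z towards the dome.
- cap2: Large brass dust cap no. 2 of 5, alike: 26 mm across, 24 mm high, domed top, 30 g; smooth and slippery; starts standing loose in the scoop. Origin: centre of its flat end, z towards the dome.
- cap3: Large brass dust cap no. 3 of 5, alike: 26 mm across, 24 mm high, domed top, 30 g; smooth and slippery; starts standing loose in the scoop. Origin: centre of its flat end, z towards the dome.
- cap4: Large brass dust cap no. 4 of 5, alike: 26 mm across, 24 mm high, domed top, 30 g; smooth and slippery; starts standing loose in the scoop. Origin: centre of its flat end, z towards the dome.
- cap5: Large brass dust cap no. 5 of 5, alike: 26 mm across, 24 mm high, domed top, 30 g; smooth and slippery; starts standing loose in the scoop. Origin: centre of its flat end, z towards the dome.
- core_tin: Bystander: the open steel tin of small valve cores, 62 mm across, 45 mm high. Origin: on its underside, near its middle.
- tyre_lever: Bystander: the steel tyre lever, 322 mm long, 15 mm high. Origin: on its underside, near its middle.
- weight_hammer: Bystander: the red-headed weight hammer, 260 mm long. Origin: on its underside, near its middle.
- paste_tub: Bystander: the tub of tyre paste, 94 mm across, 78 mm high. Origin: on its underside, near its middle.
- rubber_stem: Bystander: the loose black rubber valve stem, 88 mm long, 25 mm high. Origin: on its underside, near its middle.
- stick_gauge: Bystander: the stick pressure gauge, 175 mm long, 22 mm high. Origin: on its underside, near its middle.
- wire_brush: Bystander: the wire brush, 200 mm long, 20 mm high. Origin: on its underside, near its middle.

How it is judged:
On the way, in this order (a step that is already met when the one before it is completed fails the run):
1. all five caps are down in the clear tube (z of each of cap1, cap2, cap3, cap4, cap5 in the frame of feeder below 0.078 m and horizontal distance between each of cap1, cap2, cap3, cap4, cap5 and feeder below 0.036 m), for 0.2 s.
2. the lid is shut on the funnel (value of joint lid below 0.04 rad), for 0.2 s.
At the end, for the whole second after the job is handed in: All five caps lie in the tube (origins under 78 mm height, within 36 mm of its axis); the scoop rests flat on the counter (within 6 mm, tilt under 0.08 rad); the lid is shut (under 0.04 rad); the wing stud, let go, stays pressed in by more than 9 mm: it is locked (all of step 1 and height (world z) of scoop below 0.006 m and angle between scoop's own z axis and vertical below 0.08 rad and linear speed of scoop below 0.02 m/s and value of joint lid below 0.04 rad and value of joint wing above 0.009 m); the robot touches nothing.
It fails at once if one of the other things on the counter is moved by more than 30 mm (distance of any of core_tin, tyre_lever, weight_hammer, paste_tub, rubber_stem, stick_gauge, wire_brush from where it was at the start of the episode above 0.03 m).
It also fails if it takes over 72 s, if anything falls off the work surface, if the arm or the gripper's body presses on something with over 40 N, if the wrist force passes 120 N, or if a joint passes its speed limit or range.

ROBOT

A 6-joint arm with a two-finger parallel gripper is mounted at the origin on the work surface. World frame = base frame: x ahead of the robot, y to its left, z up, the work surface at z = 0. Lengths are in m, angles in rad, forces in N, time in s.
With the tool pointing down it reaches from about 0.3 to 0.75 m from the base axis. Payload 8.5 kg.
Tool frame: the origin (TCP) lies midway between the tips of the shut fingers; the grasp point (between the pads) lies 19 mm behind it; z points along the fingers, y is the direction in which the jaws open and shut (so a half turn about z gives the same grasp; the last joint's range is limited). The gripper opens to 88 mm and grips with 3 to 60 N. Pads are 18 mm wide; open, the fingers measure 123 mm over their backs; the gripper's body (75 mm by 187 mm) begins 45 mm behind the grasp point.
Start: joints at [-1.435, 0.381, 1.297, -0, 1.464, -0.215], TCP at [0.189, -0.516, 0.239] pointing down, gripper open.
Joint ranges: [-3.11, 3.11], [-0.89, 2.33], [0.22, 2.48], [-1.42, 4.56], [0.17, 2.85], [-2.88, 2.88]. Speed limits (rad/s): [2.39, 2.39, 3.14, 3.14, 3.14, 3.14].

INTERFACE

Orientations are given as a 3x3 rotation matrix whose columns are the frame's x, y, z axes.
In Python, from rig import monitor, viewer, workorder gives the robot as it stands. The module is installed in compiled form; this text tells all that it offers.
- The arm moves only by the tool send_rows, never from a script. Its argument "motion" is one flat list of numbers, 7 for each row, row after row: the turn, a rotation vector about the tool's x, y, z in rad, then the shift along the tool's x, y, z in mm, then the closure, from -1 (fully open) to 1 (shut), so that 0 is half open. A call has 1 to 12 rows; each row is the pose to reach, as a shift and turn from the pose measured when the call began, along the tool's axes at that moment; what a row does not reach only later rows make up. A row lasts 1/10 s, in which the tool goes at most 50 mm and 8.59 degrees, less where a joint would pass 70% of its speed; a pose out of reach is approached as far as the arm can. A call with a gripper value outside its range is refused whole. The fingers move at their own pace and stop on an object; "squeeze" is the grip in N (left out, the last holds). Time passes only in rows, so rows that repeat a pose let the fingers close. It gives the time, the measured TCP pose, the force and the opening at its end, in the units of the state.
- monitor.sense(): the state, without advancing time (a new reading comes with each control period).
- viewer.get_image(name): name is "scene" or "top" or "wrist"; returns a dict with "pixels" (420x560x3 uint8, blue, green, red), "fx", "fy", "cx", "cy" (pixels), "T" (4x4, takes a point from camera to world coordinates). Camera axes: x right, y up, looking along -z (the intrinsics and any distortion apply to the point x, -y, -z); pixel columns grow to the right and rows downward; lengths in m; the calibration is good to about 2 mm. A picture is of the moment at which its call begins. There is no depth.
- workorder.close_job(): hands the job in, once; it reports no verdict.
The state is a dict: "time_s": time; "joints": joint angles; "qvel": joint speeds; "effort": joint torques, N m; "tcp_pos": TCP position; "ee_rot": TCP orientation; "contact_force": force on the tool from outside, world axes, zero at the start; "torque": the same for the moment, N m; "gripper_width": finger opening in m.
Only numpy, scipy, OpenCV 4.12 (cv2) and the standard library are available. Lean on these libraries where they do the work, as an engineer would, in place of code of your own. Each camera call takes 0.05 s, during which the arm holds its last target.

## Working session

There is one attempt and no reset: what is moved stays moved. The work goes in short steps, Python scripts to look and compute and a tool call to move; the robot and the scene stay as the last step left them, time stands still between calls to the robot, and variables do not carry over. Pictures are saved under pics/ and viewed, and the job is handed in when it is done.

Besides the shell and the picture viewer there is one more tool, called after ">>>" as a command line: name --argument value ..., lists and objects as JSON in quotes. send_rows: Moves the arm, as the interface text tells. Its arguments: {"type":"object","properties":{"motion":{"type":"array","items":{"type":"number"}},"squeeze":{"type":"number"}},"required":["motion"]}

```bash
mkdir -p pics; cat > h.py <<'E'
import numpy as np, cv2
from rig import monitor, viewer, workorder
def snap(name,fn):
    d=viewer.get_image(name); cv2.imwrite('pics/'+fn+'.png',d['pixels']); np.save('pics/'+fn+'.npy',d,allow_pickle=True); return d
def ray(d,u,v):
    c=np.array([(u-d['cx'])/d['fx'],-(v-d['cy'])/d['fy'],-1.]); T=np.array(d['T']); return T[:3,3],T[:3,:3]@c
def onz(d,u,v,z):
    o,r=ray(d,u,v); return o+r*(z-o[2])/r[2]
def proj(d,p):
    T=np.array(d['T']); c=T[:3,:3].T@(np.array(p)-T[:3,3]); return d['cx']+d['fx']*c[0]/-c[2], d['cy']-d['fy']*c[1]/-c[2]
E
python3 - <<'E'
from h import *
for n in ['scene','top','wrist']:
    d=snap(n,n+'0'); print(n,{k:np.round(v,3) if not isinstance(v,(str,)) else v for k,v in d.items() if k!='pixels'})
s=monitor.sense(); print(s)
E
```

```text
scene {'fx': np.float64(435.515), 'fy': np.float64(435.515), 'cx': np.float64(275.803), 'cy': np.float64(208.764), 'T': array([[-2.560e-01, -6.500e-01,  7.150e-01,  1.264e+00],
       [ 9.670e-01, -1.710e-01,  1.900e-01,  2.950e-01],
       [-1.000e-03,  7.400e-01,  6.720e-01,  8.280e-01],
       [ 0.000e+00,  0.000e+00,  0.000e+00,  1.000e+00]])}
top {'fx': np.float64(533.742), 'fy': np.float64(533.742), 'cx': np.float64(275.427), 'cy': np.float64(205.619), 'T': array([[-0.105,  0.974, -0.198,  0.298],
       [-0.994, -0.103,  0.019,  0.097],
       [-0.002,  0.199,  0.98 ,  1.311],
       [ 0.   ,  0.   ,  0.   ,  1.   ]])}
wrist {'fx': np.float64(289.913), 'fy': np.float64(289.913), 'cx': np.float64(274.901), 'cy': np.float64(208.735), 'T': array([[ 0.344,  0.9  ,  0.268,  0.258],
       [-0.939,  0.331,  0.096, -0.491],
       [-0.002, -0.284,  0.959,  0.384],
       [ 0.   ,  0.   ,  0.   ,  1.   ]])}
{'time_s': 0.15, 'joints': array([-1.43529766e+00,  3.81089693e-01,  1.29799020e+00,  7.13668410e-06,
        1.46358168e+00, -2.15305829e-01]), 'qvel': array([ 5.53112168e-04, -1.19594644e-03, -2.53524147e-03,  1.54727284e-03,
       -1.57501471e-05,  3.63913032e-04]), 'effort': array([ 1.12312973e-03, -4.38081193e+01, -2.24614459e+01,  7.12838955e-02,
        3.43317864e-02, -9.81515132e-05]), 'tcp_pos': array([ 0.18898016, -0.51631567,  0.23828611]), 'ee_rot': array([[ 9.39096828e-01,  3.43652628e-01, -1.37363946e-04],
       [ 3.43652575e-01, -9.39096259e-01,  1.06008213e-03],
       [ 2.35302040e-04, -1.04272524e-03, -9.99999429e-01]]), 'contact_force': array([-0.43443092, -0.0380156 , -0.24470946]), 'torque': array([-0.00881102,  0.0200866 ,  0.00434868]), 'gripper_width': 0.08829583081673519}
```

View pics/scene0.png

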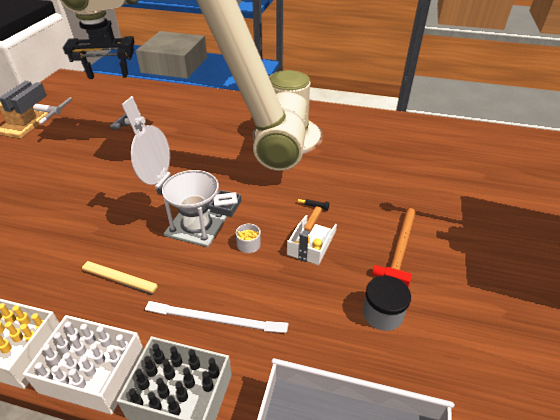

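View pics/top0.png

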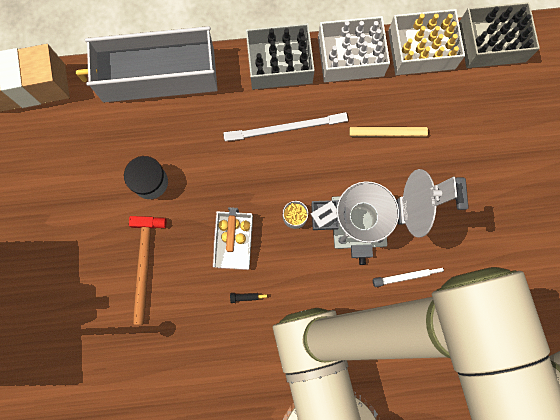

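View pics/wrist0.png

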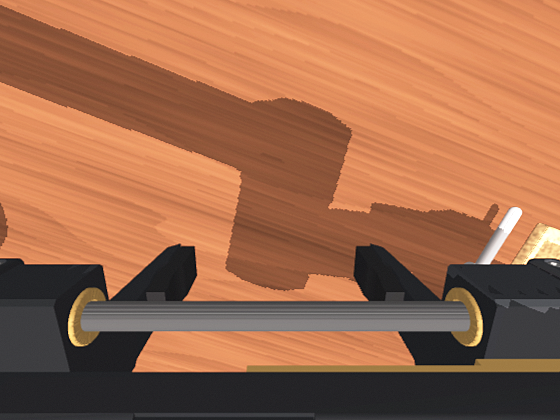

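```bash
python3 - <<'E'
from h import *
a=cv2.imread('pics/top0.png'); b=cv2.imread('pics/scene0.png')
cv2.imwrite('pics/c1.png',cv2.resize(a[160:300,200:480],None,fx=2.8,fy=2.8,interpolation=cv2.INTER_CUBIC))
cv2.imwrite('pics/c2.png',cv2.resize(b[90:290,110:360],None,fx=3,fy=3,interpolation=cv2.INTER_CUBIC))
E
```

```text
(no output)
```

View pics/c1.png

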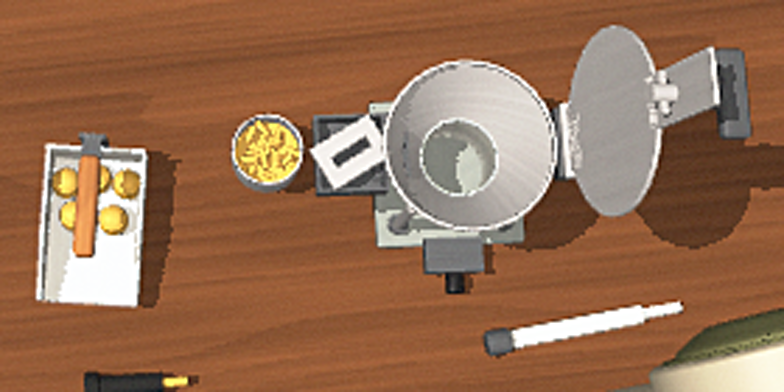

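View pics/c2.png

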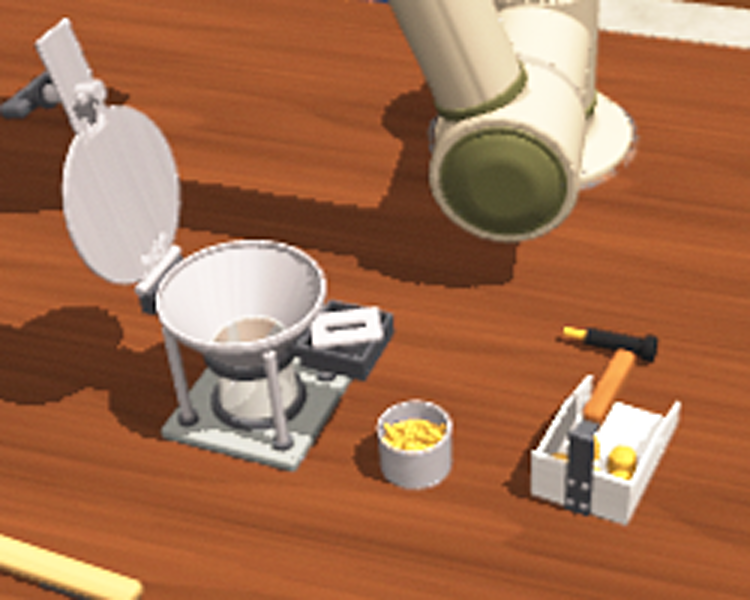

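```bash
python3 - <<'E'
from h import *
a=cv2.imread('pics/top0.png'); b=cv2.imread('pics/scene0.png')
cv2.imwrite('pics/c3.png',cv2.resize(a[170:260,300:420],None,fx=6.5,fy=6.5,interpolation=cv2.INTER_CUBIC))
cv2.imwrite('pics/c4.png',cv2.resize(a[195:285,195:275],None,fx=6.5,fy=6.5,interpolation=cv2.INTER_CUBIC))
E
```

```text
(no output)
```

View pics/c3.png

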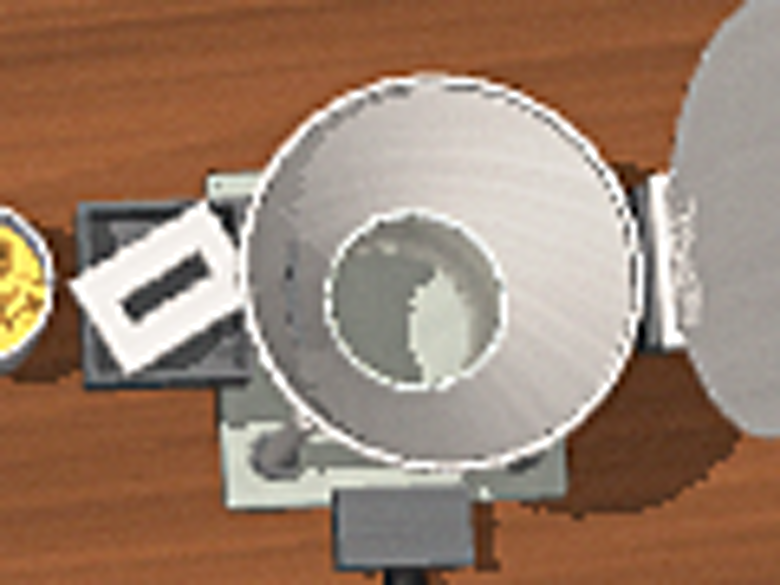

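View pics/c4.png

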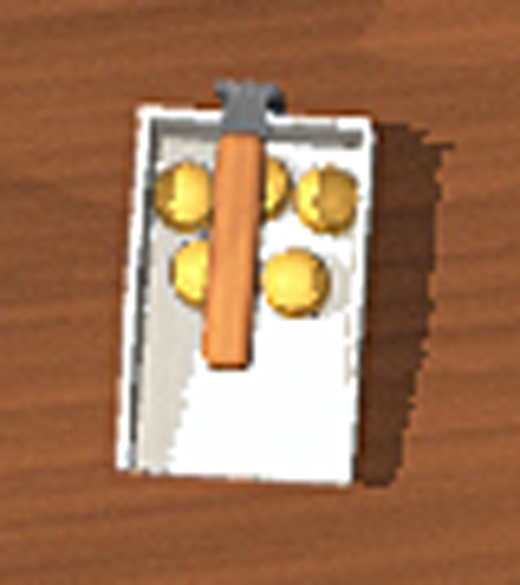

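```bash
cat >> h.py <<'E'
D=np.load('pics/top0.npy',allow_pickle=True).item()
S=np.load('pics/scene0.npy',allow_pickle=True).item()
def P3(u,v,z): return onz(D,(u+.5)/6.5-.5+300,(v+.5)/6.5-.5+170,z)*1000
def P4(u,v,z): return onz(D,(u+.5)/6.5-.5+195,(v+.5)/6.5-.5+195,z)*1000
E
python3 - <<'E'
from h import *
np.set_printoptions(precision=1,suppress=True)
print('rim',P3(243,271,.136),P3(642,271,.136),P3(442,73,.136),P3(442,470,.136))
c=(P3(243,271,.136)+P3(642,271,.136)+P3(442,73,.136)+P3(442,470,.136))/4;print(c)
e=P3(166,286,.123);print('ear',e,e-c,np.linalg.norm((e-c)[:2]))
a,b=P3(126,312,.123),P3(210,257,.123);print('slot ends',a,b,b-a,np.linalg.norm(b-a))
print('foot corners',P3(222,508,.012),P3(566,492,.012),P3(208,174,.012))
print('throat',P3(415,213,.08),P3(415,388,.08),P3(327,300,.08),P3(507,300,.08))
print('grip ends',P4(241,133,.099),P4(227,367,.099),P4(216,250,.099)*0)
print('grip w',P4(209,250,.099),P4(260,250,.099))
print('floor front',P4(120,470,.003),P4(352,482,.003),'back',P4(140,106,.05),P4(374,118,.05))
E
```

```text
rim [508.4 -62.4 136. ] [ 493.9 -199.2  136. ] [ 570.9 -140.4  136. ] [ 432.7 -121.   136. ]
[ 501.5 -130.8  136. ]
ear [508.3 -36.8 123. ] [  6.8  94.  -13. ] 94.2122694462011
slot ends [500.6 -21.8 123. ] [516.9 -53.3 123. ] [ 16.3 -31.5   0. ] 35.46904499392352
foot corners [441.4 -59.7  12. ] [ 433.7 -189.2   12. ] [569.6 -70.7  12. ]
throat [ 533.1 -134.7   80. ] [ 469.5 -125.9   80. ] [504.7 -98.7  80. ] [ 497.8 -163.3   80. ]
grip ends [531.9 175.6  99. ] [449.3 187.9  99. ] [0. 0. 0.]
grip w [491.3 190.6  99. ] [489.4 172.7  99. ]
floor front [426.8 238.6   3. ] [413.1 152.2   3. ] back [555.4 215.1  50. ] [541.8 129.3  50. ]
```

```bash
cat >> h.py <<'E'
from scipy.spatial.transform import Rotation as Rn, Slerp
def down(az,tilt=0.):
    """tool x at azimuth az (rad), pointing down; then pitch about tool y by tilt (+: tool x goes up, z axis towards... )"""
    x=np.array([np.cos(az),np.sin(az),0]);z=np.array([0,0,-1.]);y=np.cross(z,x)
    return np.stack([x,y,z],1)@Rn.from_rotvec([0,tilt,0]).as_matrix()
def rows(wps,c):
    """wps: list of (pos m, R, nrows) ; prints rows relative to present pose"""
    s=monitor.sense(); p0=np.array(s['tcp_pos']);R0=np.array(s['ee_rot']); p,R=p0,R0; out=[]
    for q,Q,n in wps:
        rv=Rn.from_matrix(R.T@Q).as_rotvec()
        for k in range(1,n+1):
            f=k/n; pp=p+(np.array(q)-p)*f; RR=R@Rn.from_rotvec(rv*f).as_matrix()
            w=Rn.from_matrix(R0.T@RR).as_rotvec(); d=R0.T@(pp-p0)*1000
            out.append([*np.round(w,2)+0.,*np.round(d)+0.,c])
        p,R=np.array(q),Q
    print(len(out),'rows'); 
    for i in range(0,len(out),12): print('  (from same start)'); print(', '.join('%g'%v for r in out[i:i+12] for v in r))
def st():
    s=monitor.sense(); print('t %.2f'%s['time_s'],'p',np.round(s['tcp_pos'],4),'F',np.round(s['contact_force'],1),'w %.4f'%s['gripper_width'],'j',np.round(s['joints'],2)); print(np.round(s['ee_rot'],3))
E
python3 - <<'E'
from h import *
rows([([.29,-.2,.27],down(.1),7),([.38,0,.22],down(-.16),5)],-1)
E
```

```text
12 rows
  (from same start)
0, 0, 0.04, 29, -37, -4, -1, 0, 0, 0.07, 58, -75, -9, -1, 0, 0, 0.11, 87, -112, -13, -1, 0, 0, 0.14, 116, -150, -18, -1, 0, 0, 0.18, 145, -187, -22, -1, 0, 0, 0.21, 174, -225, -27, -1, 0, 0, 0.25, 204, -262, -31, -1, 0, 0, 0.3, 234, -294, -21, -1, 0, 0, 0.35, 265, -325, -11, -1, 0, 0, 0.41, 296, -356, -1, -1, 0, 0, 0.46, 326, -388, 9, -1, 0, 0, 0.51, 357, -419, 19, -1
```

>>> send_rows --motion '[0,0,0.04,29,-37,-4,-1,0,0,0.07,58,-75,-9,-1,0,0,0.11,87,-112,-13,-1,0,0,0.14,116,-150,-18,-1,0,0,0.18,145,-187,-22,-1,0,0,0.21,174,-225,-27,-1,0,0,0.25,204,-262,-31,-1,0,0,0.3,234,-294,-21,-1,0,0,0.35,265,-325,-11,-1,0,0,0.41,296,-356,-1,-1,0,0,0.46,326,-388,9,-1,0,0,0.51,357,-419,19,-1]' --squeeze 40

```text
time_s: 1.35
tcp_pos: [0.3805, 0.0018, 0.2195]
ee_rot: [[0.987, -0.161, 0.0], [-0.161, -0.987, 0.001], [0.0, -0.001, -1.0]]
contact_force: [0.5, -0.6, -0.2]
gripper_width: 0.088
```

```bash
python3 - <<'E'
from h import *
st()
rows([([.4906,.182,.14],down(-.16),6),([.4906,.182,.069],down(-.16),3)],-1)
E
```

```text
t 1.35 p [0.3805 0.0018 0.2195] F [ 0.5 -0.6 -0.2] w 0.0880 j [-0.31  0.1   1.75  0.    1.29  1.42]
[[ 0.987 -0.161  0.   ]
 [-0.161 -0.987  0.001]
 [ 0.    -0.001 -1.   ]]
9 rows
  (from same start)
0, 0, 0, 13, -33, 13, -1, 0, 0, 0, 27, -65, 27, -1, 0, 0, 0, 40, -98, 40, -1, 0, 0, 0, 53, -130, 53, -1, 0, 0, 0, 66, -163, 66, -1, 0, 0, 0, 80, -195, 80, -1, 0, 0, 0, 80, -195, 103, -1, 0, 0, 0, 80, -195, 127, -1, 0, 0, 0, 80, -195, 151, -1
```

>>> send_rows --motion '[0,0,0,13,-33,13,-1,0,0,0,27,-65,27,-1,0,0,0,40,-98,40,-1,0,0,0,53,-130,53,-1,0,0,0,66,-163,66,-1,0,0,0,80,-195,80,-1,0,0,0,80,-195,80,-1]'

```text
time_s: 2.05
tcp_pos: [0.4913, 0.184, 0.1376]
ee_rot: [[0.987, -0.158, -0.002], [-0.158, -0.987, 0.001], [-0.002, -0.001, -1.0]]
contact_force: [-0.7, -0.7, 0.6]
gripper_width: 0.088
```

```bash
python3 - <<'E'
from h import *
d=snap('wrist','w1');st()
R=down(-.16);c=np.array([.4906,.182,.099])
for sx in(-42,42):
  for sy in (-9,9): print(np.round(proj(d,c+np.array(R[:,0])*sx/1000+np.array(R[:,1])*sy/1000)))
rows([([.4906,.182,.069],down(-.16),3)],-1)
E
```

```text
t 2.10 p [0.4906 0.1826 0.1384] F [-0.7  0.1  0.4] w 0.0884 j [0.13 0.43 1.53 0.   1.18 1.86]
[[ 0.987 -0.158 -0.002]
 [-0.158 -0.987  0.001]
 [-0.002 -0.    -1.   ]]
[266. 289.]
[291. 289.]
[265. 174.]
[293. 174.]
3 rows
  (from same start)
0, 0, 0, 0, 0, 23, -1, 0, 0, 0, 0, 0, 46, -1, 0, 0, 0, 0, 1, 69, -1
```

View pics/w1.png

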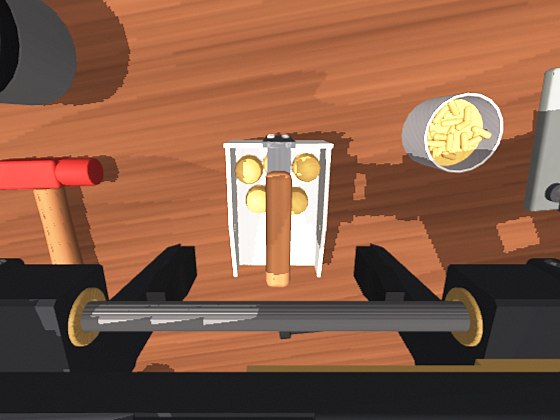

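>>> send_rows --motion '[0,0,0,0,0,23,-1,0,0,0,0,0,46,-1,0,0,0,0,0,69,-1,0,0,0,0,0,69,-1,0,0,0,0,0,69,1,0,0,0,0,0,69,1,0,0,0,0,0,69,1,0,0,0,0,0,69,1,0,0,0,0,0,69,1,0,0,0,0,0,69,1,0,0,0,0,0,69,1]' --squeeze 60

```text
time_s: 3.2
tcp_pos: [0.4905, 0.1826, 0.0695]
ee_rot: [[0.987, -0.158, -0.002], [-0.158, -0.987, 0.001], [-0.002, -0.0, -1.0]]
contact_force: [-0.3, 0.1, 0.6]
gripper_width: 0.0344
```

```bash
python3 - <<'E'
from h import *
st()
E
```

```text
t 3.20 p [0.4905 0.1826 0.0695] F [-0.3  0.1  0.6] w 0.0344 j [0.13 0.53 1.61 0.   1.01 1.86]
[[ 0.987 -0.158 -0.002]
 [-0.158 -0.987  0.001]
 [-0.002 -0.    -1.   ]]
```

>>> send_rows --motion '[0,0,0,0,0,0,1,0,0,0,0,0,0,1,0,0,0,0,0,0,1,0,0,0,0,0,0,1,0,0,0,0,0,-10,1,0,0,0,0,0,-30,1,0,-0.05,0,0,0,-60,1,0,-0.1,0,0,0,-90,1,0,-0.15,0,0,0,-120,1,0,-0.15,0,0,0,-140,1,0,-0.15,0,0,0,-140,1]'

```text
time_s: 4.3
tcp_pos: [0.4917, 0.1827, 0.212]
ee_rot: [[0.977, -0.158, -0.144], [-0.156, -0.987, 0.025], [-0.146, -0.002, -0.989]]
contact_force: [-0.5, 0.4, -4.9]
gripper_width: 0.0172
```

```bash
python3 - <<'E'
from h import *
st(); snap('scene','s2')
from scipy.optimize import least_squares
np.set_printoptions(precision=4,suppress=True)
s=monitor.sense()
data=[([-1.43529766,.381089693,1.2979902,0,1.46358168,-.2153],[.18898,-.51632,.23829]),([-.31,.1,1.75,0,1.29,1.42],[.3805,.0018,.2195]),([.13,.43,1.53,0,1.18,1.86],[.4906,.1826,.1384]),([.13,.53,1.61,0,1.01,1.86],[.4905,.1826,.0695]),(list(s['joints']),list(s['tcp_pos']))]
print(s['joints'])
b=cv2.imread('pics/s2.png');cv2.imwrite('pics/s2c.png',cv2.resize(b[90:300,150:400],None,fx=3,fy=2.8))
E
```

```text
t 4.30 p [0.4917 0.1827 0.212 ] F [-0.5  0.4 -4.9] w 0.0172 j [0.11 0.41 1.33 0.04 1.54 1.84]
[[ 0.977 -0.158 -0.144]
 [-0.156 -0.987  0.025]
 [-0.146 -0.002 -0.989]]
[0.11   0.4164 1.3341 0.0405 1.5359 1.8352]
```

View pics/s2c.png

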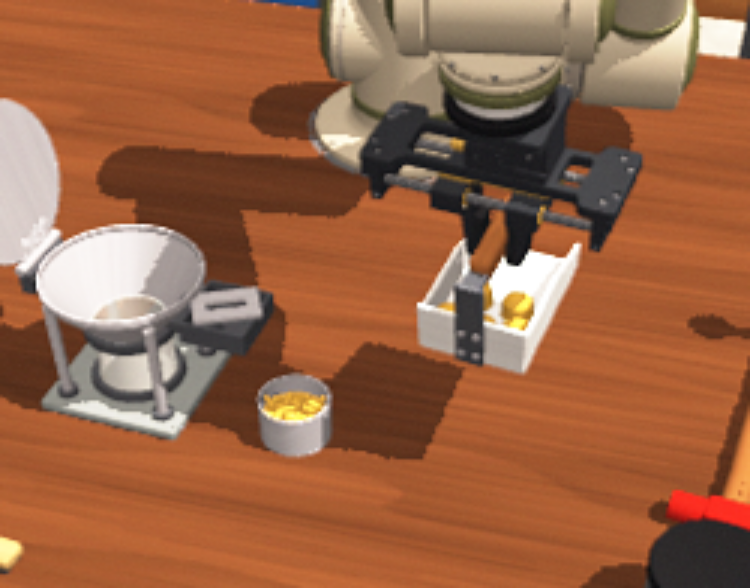

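```bash
cat > kin.py <<'E'
from h import *
from scipy.optimize import least_squares
def A(ax,t): return Rn.from_euler(ax,t).as_matrix()
def fk(q,P):
    yo,d,a,b,c,e=P
    R1=A('z',q[0]);R2=R1@A('y',q[1]);R3=R2@A('y',q[2]);R4=R3@A('z',P4S*q[3]);R5=R4@A('y',q[4]);R6=R5@A('z',q[5])
    p=R1@np.array([0,yo,d])+R2@[0,0,a]+R3@[e,0,b]+R5@[0,0,c]
    return p,R6
P4S=1
E
python3 - <<'E'
import kin; from kin import *
np.set_printoptions(precision=4,suppress=True)
s=monitor.sense()
data=[([-1.43529766,.381089693,1.2979902,0,1.46358168,-.2153],[.18898,-.51632,.23829],1),([-.31,.1,1.75,0,1.29,1.42],[.3805,.0018,.2195],.2),([.13,.43,1.53,0,1.18,1.86],[.4906,.1826,.1384],.2),([.13,.53,1.61,0,1.01,1.86],[.4905,.1826,.0695],.2),(list(s['joints']),list(s['tcp_pos']),1)]
for sg in (1,-1):
    kin.P4S=sg
    f=lambda P:np.concatenate([w*(fk(q,P)[0]-p) for q,p,w in data]+[[.02*P[5]]])
    r=least_squares(f,[.117,.36,.4,.4,.35,0]); print(sg,r.x,r.cost,'\n',r.fun.reshape(-1)[:-1].reshape(-1,3)*1000)
    R=fk(s['joints'],r.x)[1]; print(R.T@s['ee_rot'])
E
```

```text
1 [0.1175 0.1256 0.5399 0.3493 0.2515 0.0999] 2.1763131753234356e-06 
 [[-0.0393  0.1153 -0.0128]
 [ 0.12   -0.1038 -0.083 ]
 [ 0.123   0.0195  0.3108]
 [ 0.2382  0.0319 -0.3796]
 [ 0.0079  0.0361  0.0431]]
[[ 0. -1.  0.]
 [ 1.  0. -0.]
 [ 0.  0.  1.]]
-1 [0.1263 0.1066 0.5218 0.3544 0.2082 0.1064] 0.00010161152373899465 
 [[ 8.3439  3.6067  0.285 ]
 [ 0.8882  1.4936 -0.3937]
 [-1.1753  1.6203  0.2536]
 [-1.586   1.564  -0.3236]
 [ 3.8272 -9.4332 -0.1923]]
[[-0.002  -0.9969  0.0781]
 [ 0.9998 -0.0036 -0.021 ]
 [ 0.0213  0.0781  0.9967]]
```

```bash
cat >> kin.py <<'E'
PP=np.array([.1175,.1256,.5399,.3493,.2515,.0999]); LO=np.array([-3.11,-.89,.22,-1.42,.17,-2.88])+.05; HI=np.array([3.11,2.33,2.48,4.56,2.85,2.88])-.05
K=A('z',np.pi/2)
def ik(p,R,q0,P=PP):
    f=lambda q:np.concatenate([(fk(q,P)[0]-p)*5,Rn.from_matrix((fk(q,P)[1]@K).T@R).as_rotvec()])
    r=least_squares(f,np.clip(q0,LO+.01,HI-.01),bounds=(LO,HI)); return r.x,np.sqrt(2*r.cost)
C=np.array([.5015,-.1308]); 
def scoop_R(az,th):   # az of scoop x axis, th: pour tilt (front down)
    return A('z',az)@A('y',-th)
def pour(g,th,lip,flip,dx=7.5):
    """g: azimuth the front faces; lip: world position of lip middle"""
    Rs=scoop_R(g+np.pi,th); o=np.array(lip)-Rs@[-.065,0,0]
    tcp=o+Rs@[dx/1000,0,.069]; f=-1 if flip else 1
    Rt=np.stack([f*Rs[:,0],-f*Rs[:,1],-Rs[:,2]],1); return tcp,Rt
E
python3 - <<'E'
from kin import *
np.set_printoptions(precision=2,suppress=True)
s=monitor.sense()
p,R=pour(s and -.16+np.pi,-.147,[.42,.195,.14],0); print(p,R,s['ee_rot'])
# lid 
for g in np.deg2rad([60,75,90,105,120,135,150]):
  for flip in (0,1):
    out=[]
    q=np.array(s['joints'])
    q[0]=-.4
    if flip:q[5]-=np.pi
    for th in np.arange(0,75,7.5):
        gd=np.array([np.cos(g),np.sin(g)]); 
        p,R=pour(g,np.deg2rad(th),[*(C-.02*gd),.16],flip)
        q,e=ik(p,R,q); out.append(e)
    print(np.rad2deg(g).round(),flip,'err',np.array(out),'q',q)
E
```

```text
[0.5  0.18 0.2 ] [[ 0.98 -0.16 -0.14]
 [-0.16 -0.99  0.02]
 [-0.15 -0.   -0.99]] [[ 0.98 -0.16 -0.15]
 [-0.16 -0.99  0.02]
 [-0.15 -0.   -0.99]]
60.0 0 err [0.13 0.21 0.3  0.38 0.46 0.53 0.59 0.64 0.68 0.7 ] q [-0.11  0.72  0.94 -1.05  2.08  2.83]
60.0 1 err [0. 0. 0. 0. 0. 0. 0. 0. 0. 0.] q [-0.05  0.64  1.26 -1.03  1.84  0.51]
75.0 0 err [0.   0.01 0.09 0.18 0.26 0.35 0.43 0.51 0.58 0.65] q [-0.1   0.51  1.23 -0.91  1.68  2.83]
75.0 1 err [0. 0. 0. 0. 0. 0. 0. 0. 0. 0.] q [-0.01  0.56  1.43 -1.11  1.62  0.48]
90.0 0 err [0.   0.   0.   0.   0.08 0.17 0.27 0.37 0.47 0.56] q [-0.13  0.35  1.46 -0.86  1.32  2.83]
90.0 1 err [0. 0. 0. 0. 0. 0. 0. 0. 0. 0.] q [ 0.    0.47  1.61 -1.22  1.38  0.47]
105.0 0 err [0.   0.   0.   0.   0.   0.01 0.12 0.23 0.34 0.46] q [-0.17  0.23  1.65 -0.88  0.99  2.83]
105.0 1 err [0. 0. 0. 0. 0. 0. 0. 0. 0. 0.] q [-0.02  0.38  1.78 -1.37  1.13  0.48]
120.0 0 err [0.   0.   0.   0.   0.   0.   0.   0.11 0.23 0.35] q [-0.24  0.15  1.82 -0.95  0.67  2.83]
120.0 1 err [0.   0.   0.   0.   0.   0.   0.   0.   0.   0.11] q [-0.09  0.26  1.86 -1.37  0.86  0.31]
135.0 0 err [0.   0.   0.   0.   0.   0.   0.   0.   0.13 0.25] q [-0.34  0.09  1.96 -1.07  0.33  2.83]
135.0 1 err [0.   0.   0.   0.   0.   0.   0.   0.   0.04 0.17] q [-0.24  0.14  1.96 -1.37  0.49  0.09]
150.0 0 err [0.   0.   0.   0.   0.   0.   0.   0.02 0.11 0.22] q [-0.37  0.07  2.01 -1.19  0.22  2.83]
150.0 1 err [0.   0.   0.   0.   0.   0.   0.   0.02 0.1  0.2 ] q [-0.36  0.08  2.02 -1.37  0.22 -0.11]
```

```bash
python3 - <<'E'
from kin import *
np.set_printoptions(precision=2,suppress=True)
s=monitor.sense()
from scipy.optimize import brentq
yax=np.array([.066,.998,0])
for u,v,L,nm in [(456.4,185.7,222,'tab'),]:
    bst=[]
    for a in np.arange(1.5,2,.01):
        P=np.array([*C,.137])+yax*(-.076+L/1000*np.cos(a))+np.array([0,0,L/1000*np.sin(a)])
        bst.append((np.hypot(*(np.array(proj(D,P))-[u,v])),a,proj(D,P)))
    print(min(bst))
for g in np.deg2rad([-15,0,15,30,45,60,75]):
  for flip in (0,1):
    out=[]
    q=np.array(s['joints'])
    q[0]=-.3
    q[5]=-1.8+g if not flip else 1.3+g
    q[5]=(-.3+np.pi/2-(g+(0 if flip else np.pi)))
    for th in np.arange(0,75,7.5):
        gd=np.array([np.cos(g),np.sin(g)]); 
        p,R=pour(g,np.deg2rad(th),[*(C-.02*gd),.16],flip)
        q,e=ik(p,R,q); out.append(e)
    print(np.rad2deg(g).round(),flip,'err',np.array(out),'q',q)
E
```

```text
(np.float64(0.6848250564327224), np.float64(1.8100000000000003), (np.float64(456.8705377206087), np.float64(186.19757372459006)))
-15.0 0 err [0. 0. 0. 0. 0. 0. 0. 0. 0. 0.] q [-0.41  0.88  0.76 -0.3   2.66 -1.9 ]
-15.0 1 err [0. 0. 0. 0. 0. 0. 0. 0. 0. 0.] q [-0.41  0.88  0.76 -0.3   2.66  1.24]
0.0 0 err [0. 0. 0. 0. 0. 0. 0. 0. 0. 0.] q [-0.33  0.87  0.78 -0.59  2.57 -2.21]
0.0 1 err [0. 0. 0. 0. 0. 0. 0. 0. 0. 0.] q [-0.33  0.87  0.78 -0.59  2.57  0.93]
15.0 0 err [0. 0. 0. 0. 0. 0. 0. 0. 0. 0.] q [-0.25  0.83  0.85 -0.76  2.43 -2.41]
15.0 1 err [0. 0. 0. 0. 0. 0. 0. 0. 0. 0.] q [-0.25  0.83  0.85 -0.76  2.43  0.73]
30.0 0 err [0. 0. 0. 0. 0. 0. 0. 0. 0. 0.] q [-0.17  0.78  0.96 -0.87  2.25 -2.52]
30.0 1 err [0. 0. 0. 0. 0. 0. 0. 0. 0. 0.] q [-0.17  0.78  0.96 -0.87  2.25  0.62]
45.0 0 err [0.15 0.07 0.   0.   0.   0.   0.   0.   0.   0.  ] q [-0.11  0.72  1.1  -0.95  2.06 -2.59]
45.0 1 err [0. 0. 0. 0. 0. 0. 0. 0. 0. 0.] q [-0.11  0.72  1.1  -0.95  2.06  0.55]
60.0 0 err [0.35 0.27 0.2  0.13 0.06 0.   0.   0.   0.   0.  ] q [-0.05  0.64  1.26 -1.03  1.84 -2.64]
60.0 1 err [0. 0. 0. 0. 0. 0. 0. 0. 0. 0.] q [-0.05  0.64  1.26 -1.03  1.84  0.51]
75.0 0 err [0.55 0.46 0.38 0.3  0.21 0.14 0.06 0.   0.   0.  ] q [-0.01  0.56  1.43 -1.11  1.62 -2.66]
75.0 1 err [0. 0. 0. 0. 0. 0. 0. 0. 0. 0.] q [-0.01  0.56  1.43 -1.11  1.62  0.48]
```

```bash
python3 - <<'E'
from kin import *
g=np.deg2rad(25)
p,R=pour(g,-.15,[*(C+np.array([-.015*np.cos(g),-.015*np.sin(g)+.008])),.17],0); print(p)
q=np.array(monitor.sense()['joints'])
for az,pp in [(1.25,[.46,.12,.26]),(2.6,[.43,0,.26]),(g+np.pi,p)]: 
    q,e=ik(pp,down(az,-.15),q); print(np.round(q,2),e)
rows([([.46,.12,.26],down(1.25,-.15),12)],1)
E
```

```text
[ 0.41359074 -0.16379276  0.22739094]
[ 0.08  0.27  1.4  -0.14  1.52  0.41] 1.1133176934383489e-11
[-0.25  0.1   1.64 -0.04  1.27 -1.27] 1.0494671478791206e-13
[-0.73  0.17  1.65  0.14  1.27 -2.77] 1.1143409354703819e-09
12 rows
  (from same start)
-0.02, 0, -0.12, -2, 6, -4, 1, -0.04, 0, -0.23, -5, 11, -8, 1, -0.05, 0, -0.35, -7, 17, -12, 1, -0.07, 0, -0.46, -9, 22, -15, 1, -0.09, 0, -0.58, -12, 28, -19, 1, -0.11, 0, -0.7, -14, 33, -23, 1, -0.12, 0, -0.81, -16, 39, -27, 1, -0.14, 0, -0.93, -19, 44, -31, 1, -0.16, 0, -1.04, -21, 50, -35, 1, -0.18, 0, -1.16, -23, 56, -39, 1, -0.19, 0, -1.28, -25, 61, -43, 1, -0.21, 0, -1.39, -28, 67, -46, 1
```

>>> send_rows --motion '[-0.02,0,-0.12,-2,6,-4,1,-0.04,0,-0.23,-5,11,-8,1,-0.05,0,-0.35,-7,17,-12,1,-0.07,0,-0.46,-9,22,-15,1,-0.09,0,-0.58,-12,28,-19,1,-0.11,0,-0.7,-14,33,-23,1,-0.12,0,-0.81,-16,39,-27,1,-0.14,0,-0.93,-19,44,-31,1,-0.16,0,-1.04,-21,50,-35,1,-0.18,0,-1.16,-23,56,-39,1,-0.19,0,-1.28,-25,61,-43,1,-0.21,0,-1.39,-28,67,-46,1]'

```text
time_s: 5.55
tcp_pos: [0.4589, 0.1196, 0.2582]
ee_rot: [[0.309, 0.95, -0.05], [0.939, -0.313, -0.141], [-0.15, -0.003, -0.989]]
contact_force: [-0.5, -0.9, -4.8]
gripper_width: 0.0174
```

```bash
python3 - <<'E'
from kin import *
st(); s=monitor.sense(); print(fk(s['joints'],PP)[0]-s['tcp_pos'])
rows([([.43,0,.26],down(2.6,-.15),12)],1)
E
```

```text
t 5.55 p [0.4589 0.1196 0.2582] F [-0.5 -0.9 -4.8] w 0.0174 j [ 0.08  0.27  1.41 -0.14  1.52  0.41]
[[ 0.309  0.95  -0.05 ]
 [ 0.939 -0.313 -0.141]
 [-0.15  -0.003 -0.989]]
[-4.55830384e-04 -2.31234921e-04  3.48349620e-05]
12 rows
  (from same start)
-0.02, 0, -0.11, -10, 1, 1, 1, -0.03, 0, -0.22, -20, 2, 3, 1, -0.05, 0, -0.33, -30, 2, 4, 1, -0.07, 0, -0.44, -41, 3, 6, 1, -0.09, 0, -0.56, -51, 4, 7, 1, -0.1, 0, -0.67, -61, 5, 8, 1, -0.12, 0, -0.78, -71, 6, 10, 1, -0.14, 0, -0.89, -81, 7, 11, 1, -0.15, 0, -1, -91, 7, 12, 1, -0.17, 0, -1.11, -101, 8, 14, 1, -0.19, 0, -1.22, -111, 9, 15, 1, -0.2, 0, -1.33, -122, 10, 17, 1
```

Model predicts the pose within 0.5 mm.

>>> send_rows --motion '[-0.02,0,-0.11,-10,1,1,1,-0.03,0,-0.22,-20,2,3,1,-0.05,0,-0.33,-30,2,4,1,-0.07,0,-0.44,-41,3,6,1,-0.09,0,-0.56,-51,4,7,1,-0.1,0,-0.67,-61,5,8,1,-0.12,0,-0.78,-71,6,10,1,-0.14,0,-0.89,-81,7,11,1,-0.15,0,-1,-91,7,12,1,-0.17,0,-1.11,-101,8,14,1,-0.19,0,-1.22,-111,9,15,1,-0.2,0,-1.33,-122,10,17,1]'

```text
time_s: 6.75
tcp_pos: [0.4286, -0.0004, 0.2581]
ee_rot: [[-0.849, 0.514, 0.121], [0.508, 0.858, -0.075], [-0.143, -0.002, -0.99]]
contact_force: [0.8, -0.0, -5.1]
gripper_width: 0.0169
```

```bash
python3 - <<'E'
from kin import *
st(); snap('top','t3');snap('scene','s3'); q=np.array(monitor.sense()['joints'])
for gg in (10,15,20):
  g=np.deg2rad(gg)
  p,R=pour(g,-.15,[*(C+np.array([-.015*np.cos(g),-.015*np.sin(g)+.008])),.17],0)
  print(gg,p,*[x.round(2) for x in ik(p,R,q)])
g=np.deg2rad(15)
p,R=pour(g,-.15,[*(C+np.array([-.015*np.cos(g),-.015*np.sin(g)+.008])),.17],0)
rows([([p[0],-.1,.25],down(3.1,-.15),6),(p,R,6)],1)
E
python3 -c "
import cv2
a=cv2.imread('pics/s3.png');b=cv2.imread('pics/t3.png')
cv2.imwrite('pics/c5.png',cv2.hconcat([a[60:300,80:380],b[120:360,200:500]]))"
```

```text
t 6.75 p [ 4.286e-01 -4.000e-04  2.581e-01] F [ 0.8 -0.  -5.1] w 0.0169 j [-0.25  0.1   1.64 -0.04  1.27 -1.27]
[[-0.849  0.514  0.121]
 [ 0.508  0.858 -0.075]
 [-0.143 -0.002 -0.99 ]]
10 [ 0.40597647 -0.13964338  0.22739094] [-0.68  0.12  1.7   0.12  1.22 -2.46] 0.0
15 [ 0.40780796 -0.14790471  0.22739094] [-0.7   0.14  1.69  0.13  1.23 -2.57] 0.0
20 [ 0.41035251 -0.15597497  0.22739094] [-0.71  0.15  1.67  0.14  1.25 -2.67] 0.0
12 rows
  (from same start)
-0.01, 0, -0.08, -5, -16, 2, 1, -0.03, 0, -0.17, -11, -32, 4, 1, -0.04, 0, -0.25, -16, -48, 7, 1, -0.05, 0, -0.33, -21, -64, 9, 1, -0.06, -0.01, -0.41, -27, -80, 11, 1, -0.08, -0.01, -0.5, -32, -95, 13, 1, -0.08, -0.01, -0.55, -35, -102, 17, 1, -0.09, -0.01, -0.6, -39, -109, 22, 1, -0.1, -0.01, -0.65, -42, -116, 26, 1, -0.11, -0.01, -0.7, -46, -123, 30, 1, -0.11, -0.01, -0.75, -50, -130, 35, 1, -0.12, -0.01, -0.8, -53, -136, 39, 1
```

View pics/c5.png

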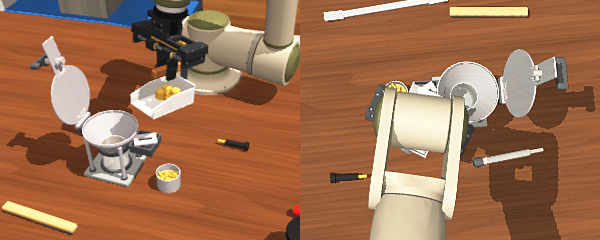

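>>> send_rows --motion '[-0.01,0,-0.08,-5,-16,2,1,-0.03,0,-0.17,-11,-32,4,1,-0.04,0,-0.25,-16,-48,7,1,-0.05,0,-0.33,-21,-64,9,1,-0.06,-0.01,-0.41,-27,-80,11,1,-0.08,-0.01,-0.5,-32,-95,13,1,-0.08,-0.01,-0.55,-35,-102,17,1,-0.09,-0.01,-0.6,-39,-109,22,1,-0.1,-0.01,-0.65,-42,-116,26,1,-0.11,-0.01,-0.7,-46,-123,30,1,-0.11,-0.01,-0.75,-50,-130,35,1,-0.12,-0.01,-0.8,-53,-136,39,1]'

```text
time_s: 8.05
tcp_pos: [0.4076, -0.147, 0.2263]
ee_rot: [[-0.955, -0.261, 0.144], [-0.257, 0.965, 0.04], [-0.15, 0.001, -0.989]]
contact_force: [0.8, -0.2, -4.6]
gripper_width: 0.0173
```

```bash
python3 - <<'E'
from kin import *
st(); snap('scene','s4')
a=cv2.imread('pics/s4.png'); cv2.imwrite('pics/c6.png',cv2.resize(a[80:280,80:330],None,fx=3,fy=3))
g=np.deg2rad(15); gd=np.array([np.cos(g),np.sin(g)])
q=np.array(monitor.sense()['joints'])
W=[];pq=q
for th in np.deg2rad([0,12,24,36,48,58,66]):
    lip=[*(C-.018*gd+[0,.006]),.160 if th<.5 else .152]
    p,R=pour(g,th,lip,0); q2,e=ik(p,R,pq); print(np.round(p,3),q2.round(2),round(e,3),np.abs(q2-pq).max().round(2)); pq=q2; W.append((p,R,2))
print('up to 24'); rows([(W[0][0],W[0][1],3),(W[1][0],W[1][1],3),(W[2][0],W[2][1],4)],1)
E
```

```text
t 8.05 p [ 0.4076 -0.147   0.2263] F [ 0.8 -0.2 -4.6] w 0.0173 j [-0.7   0.14  1.69  0.13  1.23 -2.57]
[[-0.955 -0.261  0.144]
 [-0.257  0.965  0.04 ]
 [-0.15   0.001 -0.989]]
[ 0.414 -0.148  0.229] [-0.61  0.2   1.6  -0.    1.35 -2.45] 0.0 0.13
[ 0.429 -0.144  0.243] [-0.5   0.29  1.44 -0.14  1.56 -2.32] 0.0 0.21
[ 0.447 -0.139  0.253] [-0.42  0.4   1.29 -0.26  1.78 -2.26] 0.0 0.22
[ 0.467 -0.134  0.25 ] [-0.35  0.52  1.16 -0.37  1.97 -2.24] 0.0 0.19
[ 0.487 -0.129  0.252] [-0.3   0.65  1.03 -0.49  2.16 -2.26] 0.0 0.19
[ 0.504 -0.124  0.25 ] [-0.26  0.75  0.93 -0.61  2.31 -2.31] 0.0 0.15
[ 0.517 -0.121  0.246] [-0.24  0.83  0.87 -0.72  2.41 -2.37] 0.0 0.11
up to 24
10 rows
  (from same start)
0, 0.05, 0, -2, -1, -1, 1, 0, 0.1, 0, -4, -1, -1, 1, 0, 0.15, 0, -7, -2, -2, 1, 0, 0.22, 0, -12, -2, -6, 1, 0, 0.29, 0, -18, -2, -10, 1, 0, 0.36, 0, -24, -2, -13, 1, 0, 0.41, 0, -29, -2, -15, 1, 0, 0.46, 0, -34, -2, -17, 1, 0, 0.52, 0, -39, -2, -19, 1, 0, 0.57, 0, -44, -2, -20, 1
```

View pics/c6.png

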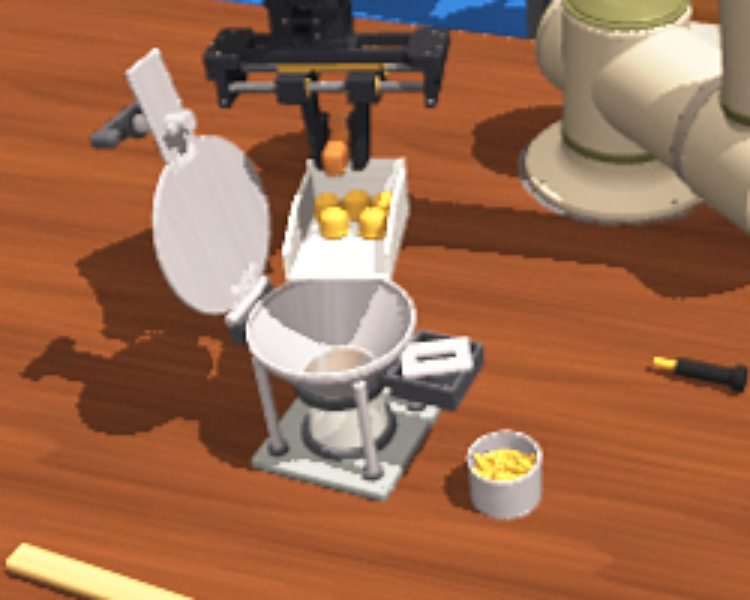

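>>> send_rows --motion '[0,0.05,0,-2,-1,-1,1,0,0.1,0,-4,-1,-1,1,0,0.15,0,-7,-2,-2,1,0,0.22,0,-12,-2,-6,1,0,0.29,0,-18,-2,-10,1,0,0.33,0,-21,-2,-12,1,0,0.36,0,-24,-2,-13,1,0,0.41,0,-29,-2,-15,1]'

```text
time_s: 8.9
tcp_pos: [0.4337, -0.142, 0.2445]
ee_rot: [[-0.933, -0.26, -0.25], [-0.251, 0.966, -0.067], [0.259, 0.0, -0.966]]
contact_force: [0.4, 0.1, -4.1]
gripper_width: 0.0174
```

```bash
python3 - <<'E'
from kin import *
st(); snap('scene','s5')
a=cv2.imread('pics/s5.png'); cv2.imwrite('pics/c7.png',cv2.resize(a[80:280,80:330],None,fx=3,fy=3))
g=np.deg2rad(15); gd=np.array([np.cos(g),np.sin(g)])
W=[]
for th in np.deg2rad([24,36]):
    lip=[*(C-.018*gd+[0,.006]),.156]
    p,R=pour(g,th,lip,0); W.append((p,R))
rows([(*W[0],4),(*W[1],5)],1)
E
```

```text
t 8.90 p [ 0.4337 -0.142   0.2445] F [ 0.4  0.1 -4.1] w 0.0174 j [-0.48  0.32  1.41 -0.18  1.61 -2.3 ]
[[-0.933 -0.26  -0.25 ]
 [-0.251  0.966 -0.067]
 [ 0.259  0.    -0.966]]
9 rows
  (from same start)
0, 0.04, 0, -3, 0, -2, 1, 0, 0.08, 0, -6, 0, -4, 1, 0, 0.12, 0, -8, -1, -5, 1, 0, 0.15, 0, -11, -1, -7, 1, 0, 0.2, 0, -15, -1, -9, 1, 0, 0.24, 0, -18, -1, -12, 1, 0, 0.28, 0, -22, -1, -14, 1, 0, 0.32, 0, -26, -1, -16, 1, 0, 0.36, 0, -29, -1, -18, 1
```

View pics/c7.png

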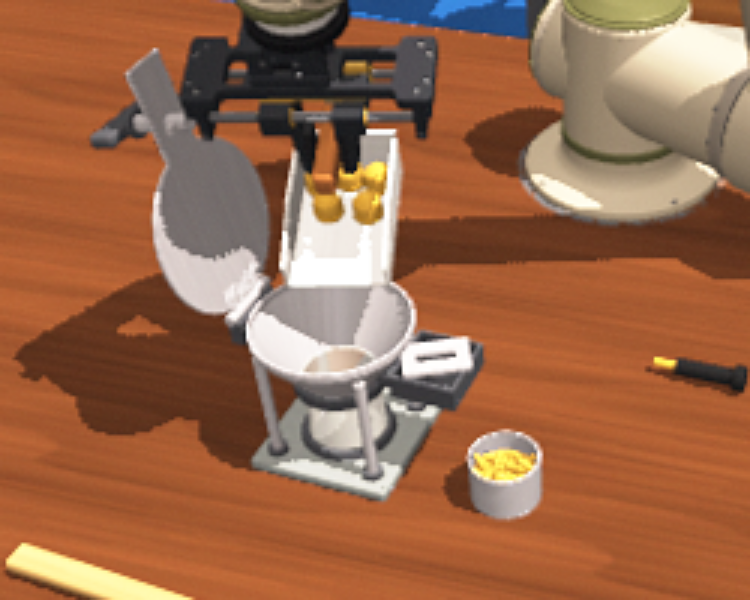

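```bash
python3 - <<'E'
from kin import *
s=monitor.sense(); R=np.array(s['ee_rot']); Rs=np.stack([R[:,0],-R[:,1],-R[:,2]],1); o=s['tcp_pos']-Rs@[.0075,0,.069]
for y in (-.043,.043): 
    P=o+Rs@[-.065,y,0.]; u,v=proj(S,P); print(P,(u-80)*3,(v-80)*3)
u,v=proj(S,[*C,.136]);print((u-80)*3,(v-80)*3)
for k in range(8):
    a=k*np.pi/4;u,v=proj(S,[C[0]+.07*np.cos(a),C[1]+.07*np.sin(a),.136]);print(round((u-80)*3),round((v-80)*3))
E
```

```text
[ 0.4736816 -0.0869392  0.1589549] 386.80650515745566 285.22142740631193
[ 0.49606735 -0.16997461  0.15895078] 283.43679990228486 285.6129188971353
328.27658412464683 318.57986185769596
293 372
361 366
407 332
405 292
360 269
298 275
251 305
248 346
```

>>> send_rows --motion '[0,0.04,0,-3,0,-2,1,0,0.08,0,-6,0,-4,1,0,0.12,0,-8,-1,-5,1,0,0.15,0,-11,-1,-7,1,0,0.15,0,-11,-1,-7,1,0,0.2,0,-15,-1,-9,1,0,0.2,0,-15,-1,-9,1]'

```text
time_s: 9.65
tcp_pos: [0.4516, -0.1381, 0.2485]
ee_rot: [[-0.863, -0.26, -0.432], [-0.233, 0.966, -0.116], [0.448, -0.0, -0.894]]
contact_force: [-0.2, -0.3, -4.7]
gripper_width: 0.0178
```

```bash
cat > pv.py <<'E'
from kin import *
import sys
n=sys.argv[1]; angs=[float(x) for x in sys.argv[2].split(',')]; ns=[int(x) for x in sys.argv[3].split(',')]
st(); snap('scene',n)
a=cv2.imread('pics/%s.png'%n); cv2.imwrite('pics/%sc.png'%n,cv2.resize(a[80:280,80:330],None,fx=3,fy=3))
g=np.deg2rad(15); gd=np.array([np.cos(g),np.sin(g)])
W=[]
for th,m in zip(np.deg2rad(angs),ns):
    lip=[*(C-.018*gd+[0,.006]),.154]
    p,R=pour(g,th,lip,0); W.append((p,R,m))
rows(W,1)
E
python3 pv.py s6 36,48 4,4
```

```text
t 9.65 p [ 0.4516 -0.1381  0.2485] F [-0.2 -0.3 -4.7] w 0.0178 j [-0.4   0.43  1.27 -0.29  1.81 -2.25]
[[-0.863 -0.26  -0.432]
 [-0.233  0.966 -0.116]
 [ 0.448 -0.    -0.894]]
8 rows
  (from same start)
0, 0.04, 0, -3, 0, -3, 1, 0, 0.08, 0, -6, 0, -5, 1, 0, 0.12, 0, -9, 0, -8, 1, 0, 0.17, 0, -12, 0, -10, 1, 0, 0.22, 0, -17, 0, -13, 1, 0, 0.27, 0, -21, 0, -16, 1, 0, 0.32, 0, -26, 0, -19, 1, 0, 0.37, 0, -30, 0, -21, 1
```

View pics/s6c.png

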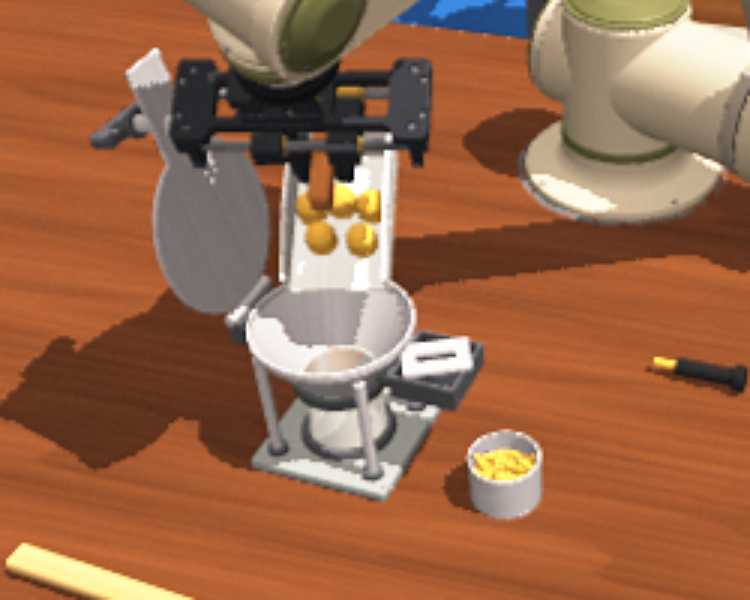

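>>> send_rows --motion '[0,0,0,0,0,0,1,0,0,0,0,0,0,1,0,0,0,0,0,0,1]'

```text
time_s: 10.0
tcp_pos: [0.4511, -0.1383, 0.2489]
ee_rot: [[-0.864, -0.26, -0.43], [-0.232, 0.966, -0.116], [0.446, -0.0, -0.895]]
contact_force: [-0.2, -0.7, -3.7]
gripper_width: 0.0174
```

```bash
python3 pv.py s7 36,48 4,4
```

```text
t 10.00 p [ 0.4511 -0.1383  0.2489] F [-0.2 -0.7 -3.7] w 0.0174 j [-0.4   0.43  1.27 -0.29  1.81 -2.25]
[[-0.864 -0.26  -0.43 ]
 [-0.232  0.966 -0.116]
 [ 0.446 -0.    -0.895]]
8 rows
  (from same start)
0, 0.04, 0, -3, 0, -3, 1, 0, 0.08, 0, -6, 0, -5, 1, 0, 0.12, 0, -10, 0, -8, 1, 0, 0.17, 0, -13, 0, -10, 1, 0, 0.22, 0, -17, 0, -13, 1, 0, 0.27, 0, -22, 0, -16, 1, 0, 0.32, 0, -26, 0, -18, 1, 0, 0.38, 0, -31, 0, -21, 1
```

View pics/s7c.png

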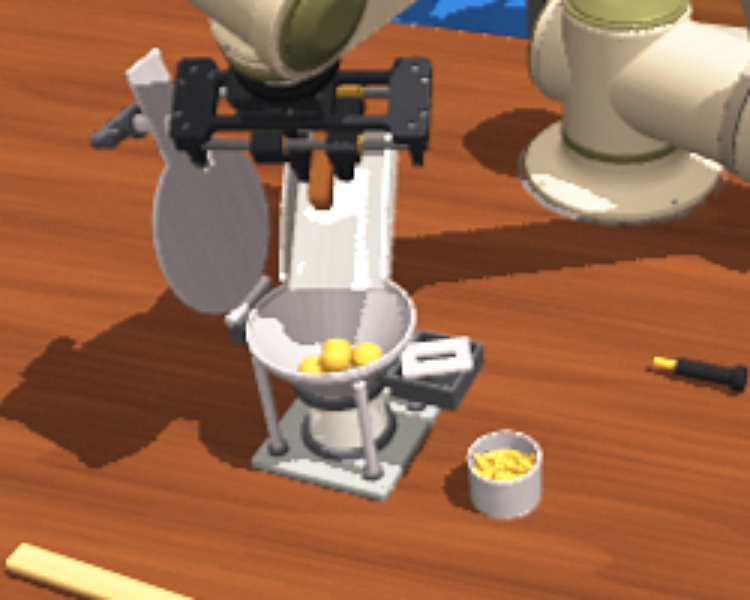

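>>> send_rows --motion '[0,0.04,0,-3,0,-3,1,0,0.08,0,-6,0,-5,1,0,0.12,0,-10,0,-8,1,0,0.17,0,-13,0,-10,1,0,0.22,0,-17,0,-13,1,0,0.22,0,-17,0,-13,1]'

```text
time_s: 10.65
tcp_pos: [0.4721, -0.1327, 0.2522]
ee_rot: [[-0.749, -0.26, -0.609], [-0.202, 0.965, -0.164], [0.631, 0.0, -0.776]]
contact_force: [0.3, -0.1, -4.0]
gripper_width: 0.0173
```

```bash
python3 pv.py s8 0 6; python3 -c "
from h import *
d=snap('top','t8');cv2.imwrite('pics/t8c.png',cv2.resize(d['pixels'][160:300,280:480],None,fx=3.8,fy=3.8,interpolation=cv2.INTER_CUBIC))"
```

```text
t 10.65 p [ 0.4721 -0.1327  0.2522] F [ 0.3 -0.1 -4. ] w 0.0173 j [-0.33  0.55  1.13 -0.4   2.02 -2.24]
[[-0.749 -0.26  -0.609]
 [-0.202  0.965 -0.164]
 [ 0.631  0.    -0.776]]
6 rows
  (from same start)
0, -0.11, 0, 5, 0, 10, 1, 0, -0.23, 0, 9, 0, 20, 1, 0, -0.34, 0, 14, 0, 30, 1, 0, -0.45, 0, 19, 0, 40, 1, 0, -0.57, 0, 23, 0, 50, 1, 0, -0.68, 0, 28, 0, 61, 1
```

View pics/s8c.png

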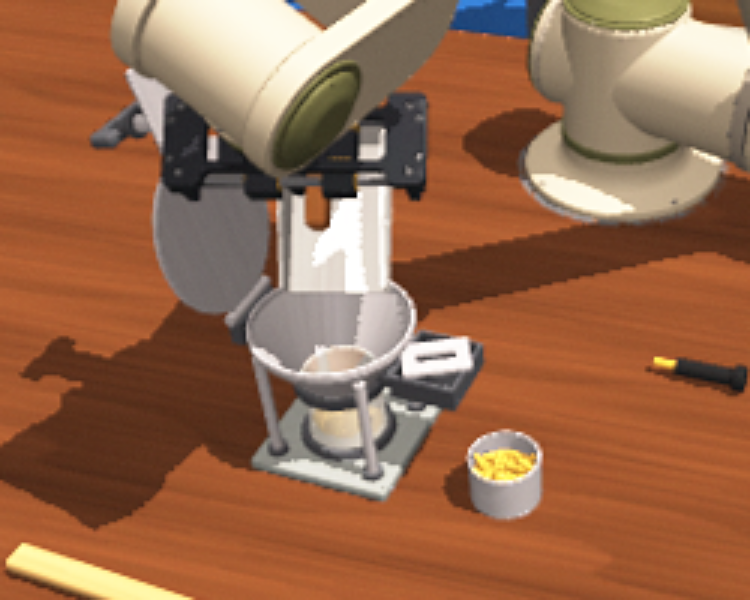

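View pics/t8c.png

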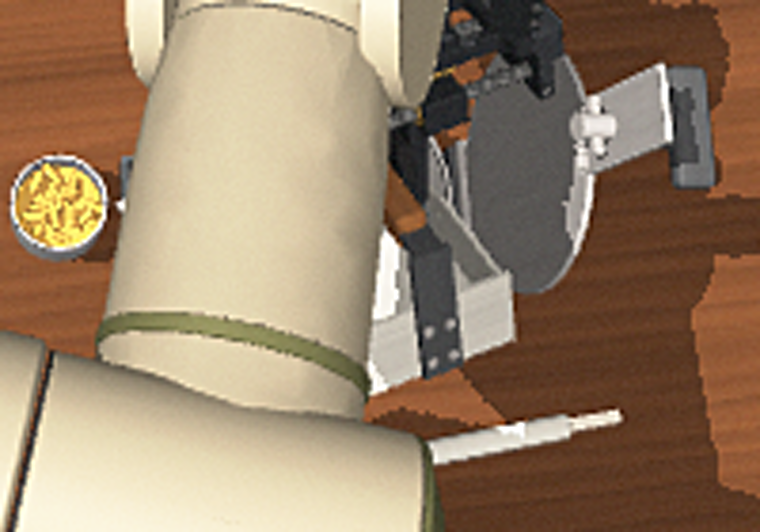

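```bash
python3 - <<'E'
from kin import *
g=np.deg2rad(15);gd=np.array([np.cos(g),np.sin(g)])
p,R=pour(g,0,[*(C-.03*gd+[0,.006]),.19],0);print(p)
rows([(p,R,7),([.42,-.03,.27],down(3.2),4)],1)
E
```

```text
[ 0.4024926  -0.15132895  0.259     ]
11 rows
  (from same start)
0, -0.1, 0, 8, 0, 6, 1, 0, -0.19, 0, 17, 0, 11, 1, 0, -0.29, 0, 25, 0, 17, 1, 0, -0.39, 0, 34, 0, 23, 1, 0, -0.49, 0, 42, 0, 29, 1, 0, -0.58, 0, 51, 0, 34, 1, 0, -0.68, 0, 59, 0, 40, 1, -0.02, -0.68, 0.05, 52, 28, 30, 1, -0.04, -0.68, 0.1, 44, 56, 21, 1, -0.05, -0.68, 0.15, 36, 85, 11, 1, -0.07, -0.68, 0.2, 29, 113, 1, 1
```

>>> send_rows --motion '[0,-0.1,0,8,0,6,1,0,-0.19,0,17,0,11,1,0,-0.29,0,25,0,17,1,0,-0.39,0,34,0,23,1,0,-0.49,0,42,0,29,1,0,-0.58,0,51,0,34,1,0,-0.68,0,59,0,40,1,-0.02,-0.68,0.05,52,28,30,1,-0.04,-0.68,0.1,44,56,21,1,-0.05,-0.68,0.15,36,85,11,1,-0.07,-0.68,0.2,29,113,1,1,-0.07,-0.68,0.2,29,113,1,1]'

```text
time_s: 11.95
tcp_pos: [0.4191, -0.0273, 0.2712]
ee_rot: [[-0.998, -0.056, 0.004], [-0.056, 0.998, -0.001], [-0.004, -0.001, -1.0]]
contact_force: [-0.3, -0.6, -3.4]
gripper_width: 0.0173
```

```bash
python3 - <<'E'
from kin import *
st(); d=snap('scene','s9');t=snap('top','t9')
cv2.imwrite('pics/c9.png',cv2.hconcat([cv2.resize(d['pixels'][80:280,80:330],(500,400)),cv2.resize(t['pixels'][160:300,280:420],(300,300))[:, :].copy() if 0 else cv2.resize(t['pixels'][170:260,310:420],(300,400))]))
rows([([.4756,.184,.15],down(np.pi-.16),8)],1)
E
```

```text
t 11.95 p [ 0.4191 -0.0273  0.2712] F [-0.3 -0.6 -3.4] w 0.0173 j [-0.35  0.12  1.56  0.    1.45 -1.98]
[[-0.998 -0.056  0.004]
 [-0.056  0.998 -0.001]
 [-0.004 -0.001 -1.   ]]
8 rows
  (from same start)
0, 0, 0.03, -8, 26, 15, 1, 0, 0, 0.05, -17, 53, 30, 1, 0, 0, 0.08, -25, 79, 45, 1, 0, 0, 0.11, -34, 105, 60, 1, 0, 0, 0.14, -42, 131, 75, 1, 0, 0, 0.16, -51, 158, 90, 1, 0, 0, 0.19, -59, 184, 105, 1, 0, 0, 0.22, -68, 210, 120, 1
```

View pics/c9.png

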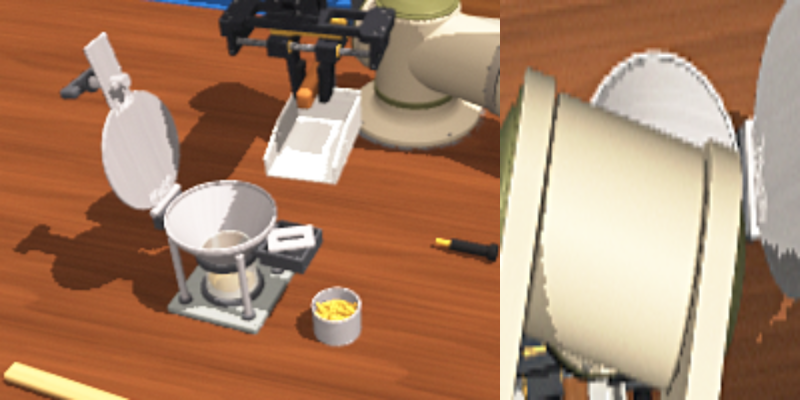

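>>> send_rows --motion '[0,0,0.03,-8,26,15,1,0,0,0.05,-17,53,30,1,0,0,0.08,-25,79,45,1,0,0,0.11,-34,105,60,1,0,0,0.14,-42,131,75,1,0,0,0.16,-51,158,90,1,0,0,0.19,-59,184,105,1,0,0,0.22,-68,210,120,1,0,0,0.22,-68,210,120,1]'

```text
time_s: 12.95
tcp_pos: [0.4756, 0.1845, 0.1486]
ee_rot: [[-0.987, 0.162, 0.0], [0.162, 0.987, -0.002], [-0.001, -0.002, -1.0]]
contact_force: [0.6, -0.7, -2.5]
gripper_width: 0.0174
```

```bash
python3 - <<'E'
from kin import *
st(); t=snap('top','t10'); d=snap('scene','s10')
a=lambda im,x:cv2.resize(im[x[0]:x[1],x[2]:x[3]],None,fx=4,fy=4,interpolation=cv2.INTER_CUBIC)
cv2.imwrite('pics/c10.png',cv2.hconcat([a(t['pixels'],(170,260,300,400)),a(d['pixels'],(160,250,270,365))]))
rows([([.4756,.184,.072],down(np.pi-.16),4),([.4756,.184,.0675],down(np.pi-.16),3)],1)
E
```

```text
t 12.95 p [0.4756 0.1845 0.1486] F [ 0.6 -0.7 -2.5] w 0.0174 j [ 0.14  0.4   1.55 -0.    1.19 -1.27]
[[-0.987  0.162  0.   ]
 [ 0.162  0.987 -0.002]
 [-0.001 -0.002 -1.   ]]
7 rows
  (from same start)
0, 0, 0, 0, 0, 20, 1, 0, 0, 0, 0, 1, 39, 1, 0, 0, 0, 0, 1, 59, 1, 0, 0, 0, 1, 1, 78, 1, 0, 0, 0, 1, 1, 80, 1, 0, 0, 0, 1, 1, 81, 1, 0, 0, 0, 1, 1, 83, 1
```

View pics/c10.png

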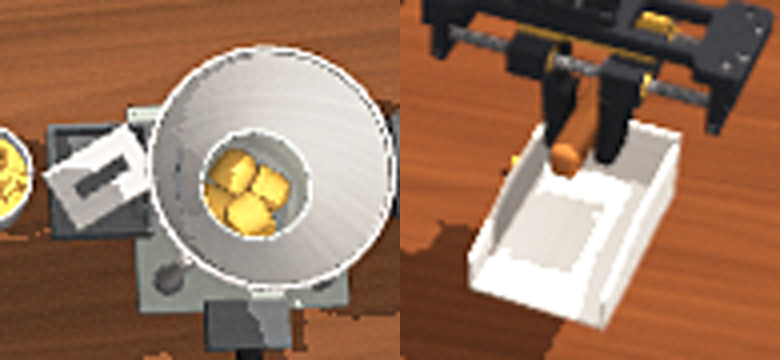

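>>> send_rows --motion '[0,0,0,0,0,20,1,0,0,0,0,1,39,1,0,0,0,0,1,59,1,0,0,0,0,1,74,1,0,0,0,0,1,78,1,0,0,0,0,1,80,1,0,0,0,0,1,81,1]'

```text
time_s: 13.75
tcp_pos: [0.4767, 0.1831, 0.0701]
ee_rot: [[-0.987, 0.163, 0.004], [0.163, 0.987, -0.002], [-0.004, -0.001, -1.0]]
contact_force: [-0.5, 0.8, -3.2]
gripper_width: 0.0172
```

```bash
python3 - <<'E'
from kin import *
st(); t=snap('top','t11'); d=snap('scene','s11')
a=lambda im,x:cv2.resize(im[x[0]:x[1],x[2]:x[3]],None,fx=6,fy=6,interpolation=cv2.INTER_CUBIC)
cv2.imwrite('pics/c11.png',cv2.hconcat([a(t['pixels'],(195,240,340,400)),a(d['pixels'],(195,240,160,225))]))
E
```

```text
t 13.75 p [0.4767 0.1831 0.0701] F [-0.5  0.8 -3.2] w 0.0172 j [ 0.14  0.51  1.65 -0.    0.98 -1.27]
[[-0.987  0.163  0.004]
 [ 0.163  0.987 -0.002]
 [-0.004 -0.001 -1.   ]]
```

View pics/c11.png

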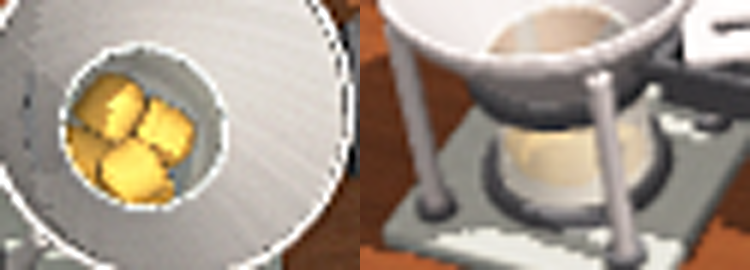

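>>> send_rows --motion '[0,0,0,0,0,2,1,0,0,0,0,0,3,1]'

```text
time_s: 14.05
tcp_pos: [0.477, 0.1835, 0.0692]
ee_rot: [[-0.987, 0.162, 0.006], [0.162, 0.987, -0.002], [-0.007, -0.001, -1.0]]
contact_force: [-9.0, -1.3, 26.8]
gripper_width: 0.0173
```

Landed (force reversed). Back off 1 mm, open, rise.

>>> send_rows --motion '[0,0,0,0,0,-1,1,0,0,0,0,0,-1,-0.4,0,0,0,0,0,-1,-0.4,0,0,0,0,0,-1,-0.4,0,0,0,0,0,-1,-0.4,0,0,0,0,0,-1,-0.4,0,0,0,0,0,-20,-0.4,0,0,0,0,0,-60,-0.4,0,0,0,0,0,-100,-0.4,0,0,0,0,0,-150,-0.4]'

```text
time_s: 15.05
tcp_pos: [0.4753, 0.1836, 0.2199]
ee_rot: [[-0.987, 0.162, 0.004], [0.162, 0.987, -0.002], [-0.004, -0.002, -1.0]]
contact_force: [0.5, 1.3, -0.2]
gripper_width: 0.0618
```

```bash
python3 - <<'E'
from kin import *
st(); t=snap('wrist','w12'); d=snap('scene','s12')
a=lambda im,x:cv2.resize(im[x[0]:x[1],x[2]:x[3]],(400,300))
cv2.imwrite('pics/c12.png',cv2.hconcat([a(t['pixels'],(0,420,0,560)),a(d['pixels'],(170,290,230,390))]))
E
```

```text
t 15.05 p [0.4753 0.1836 0.2199] F [ 0.5  1.3 -0.2] w 0.0618 j [ 0.14  0.32  1.44 -0.    1.37 -1.27]
[[-0.987  0.162  0.004]
 [ 0.162  0.987 -0.002]
 [-0.004 -0.002 -1.   ]]
```

View pics/c12.png

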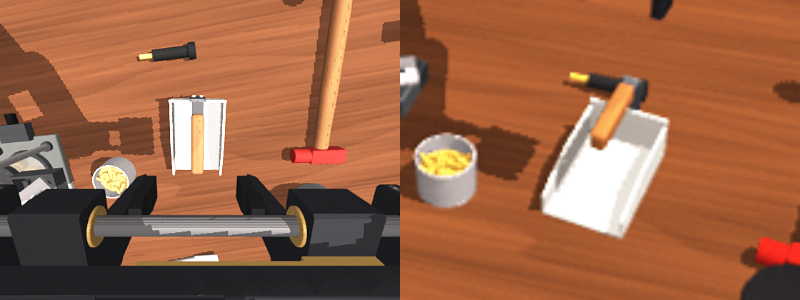

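```bash
cat >> kin.py <<'E'
YAX=np.array([.066,.998,0]); H=np.array([*C,.137])-.076*YAX; AZ=np.pi/2-.066
def lidp(al,s=.210,gap=0.):
    L=YAX*np.cos(al)+np.array([0,0,np.sin(al)]); n=-YAX*np.sin(al)+np.array([0,0,np.cos(al)])
    return H+s*L+(.004+gap)*n-.009*YAX
E
python3 - <<'E'
from kin import *
st()
p=lidp(1.81,.205,.03);print(p)
q=np.array(monitor.sense()['joints'])
for pp in ([.47,.05,.42],[p[0],p[1],.43],p,lidp(.9),lidp(0)):
    q,e=ik(pp,down(AZ),q);print(np.round(pp,3),q.round(2),e.round(3))
rows([([.47,.08,.42],down(2.1),8),([p[0],p[1],.43],down(AZ),10)],1)
E
```

```text
t 15.15 p [0.4781 0.1842 0.225 ] F [ 0.1 -0.  -1. ] w 0.0616 j [ 0.14  0.32  1.43 -0.    1.37 -1.27]
[[-0.987  0.162  0.018]
 [ 0.162  0.987 -0.   ]
 [-0.017  0.003 -1.   ]]
[ 0.49050424 -0.29706917  0.32810744]
[0.47 0.05 0.42] [-0.15  0.18  1.08  0.    1.89 -0.08] 0.0
[ 0.491 -0.297  0.43 ] [-0.75  0.38  0.76  0.    2.   -0.68] 0.0
[ 0.491 -0.297  0.328] [-0.75  0.38  1.04 -0.    1.72 -0.68] 0.0
[ 0.504 -0.088  0.304] [-0.41  0.27  1.27  0.    1.6  -0.34] 0.0
[ 0.51  -0.006  0.141] [-0.24  0.41  1.57 -0.    1.17 -0.18] 0.0
18 rows
  (from same start)
0, 0, 0.11, -2, -13, -24, 1, 0, 0, 0.22, -3, -26, -49, 1, 0, 0.01, 0.33, -5, -39, -73, 1, 0.01, 0.01, 0.44, -6, -52, -98, 1, 0.01, 0.01, 0.55, -8, -65, -122, 1, 0.01, 0.01, 0.66, -9, -78, -146, 1, 0.01, 0.01, 0.77, -11, -91, -171, 1, 0.01, 0.02, 0.88, -12, -104, -195, 1, 0.01, 0.01, 0.94, -20, -141, -196, 1, 0.01, 0.01, 1, -29, -177, -197, 1, 0.01, 0.01, 1.06, -37, -214, -198, 1, 0.01, 0.01, 1.12, -45, -251, -199, 1
  (from same start)
0.01, 0.01, 1.18, -53, -288, -200, 1, 0.01, 0.01, 1.24, -61, -325, -201, 1, 0.01, 0.01, 1.3, -69, -362, -202, 1, 0.01, 0.01, 1.35, -77, -399, -203, 1, 0.01, 0.01, 1.41, -86, -435, -204, 1, 0.01, 0.01, 1.47, -94, -472, -205, 1
```

>>> send_rows --motion '[0,0,0.11,-2,-13,-24,1,0,0,0.22,-3,-26,-49,1,0,0.01,0.33,-5,-39,-73,1,0.01,0.01,0.44,-6,-52,-98,1,0.01,0.01,0.55,-8,-65,-122,1,0.01,0.01,0.66,-9,-78,-146,1,0.01,0.01,0.77,-11,-91,-171,1,0.01,0.02,0.88,-12,-104,-195,1,0.01,0.01,0.94,-20,-141,-196,1,0.01,0.01,1,-29,-177,-197,1,0.01,0.01,1.06,-37,-214,-198,1,0.01,0.01,1.12,-45,-251,-199,1]'

```text
time_s: 16.35
tcp_pos: [0.4783, -0.0722, 0.4235]
ee_rot: [[-0.282, 0.959, 0.004], [0.959, 0.282, -0.001], [-0.002, 0.003, -1.0]]
contact_force: [0.6, 0.4, -0.1]
gripper_width: 0.0004
```

```bash
python3 - <<'E'
from kin import *
st()
p=lidp(1.81,.205,.03)
rows([([p[0],p[1],.43],down(AZ),6),(p,down(AZ),4)],1)
E
```

```text
t 16.35 p [ 0.4783 -0.0722  0.4235] F [ 0.6  0.4 -0.1] w 0.0004 j [-0.4   0.19  1.05  0.    1.9  -0.68]
[[-0.282  0.959  0.004]
 [ 0.959  0.282 -0.001]
 [-0.002  0.003 -1.   ]]
10 rows
  (from same start)
0, 0, 0.06, -37, -9, -1, 1, 0, 0, 0.12, -73, -17, -2, 1, 0, 0, 0.18, -110, -26, -3, 1, 0, 0, 0.23, -146, -34, -4, 1, 0, 0, 0.29, -183, -43, -5, 1, 0, 0, 0.35, -219, -52, -6, 1, 0, 0, 0.35, -219, -52, 19, 1, 0, 0, 0.35, -219, -52, 45, 1, 0, 0, 0.35, -219, -52, 70, 1, 0, 0, 0.35, -219, -52, 96, 1
```

>>> send_rows --motion '[0,0,0.06,-37,-9,-1,1,0,0,0.12,-73,-17,-2,1,0,0,0.18,-110,-26,-3,1,0,0,0.23,-146,-34,-4,1,0,0,0.29,-183,-43,-5,1,0,0,0.35,-219,-52,-6,1,0,0,0.35,-219,-52,5,1,0,0,0.35,-219,-52,15,1]'

```text
time_s: 17.15
tcp_pos: [0.4902, -0.2984, 0.4068]
ee_rot: [[0.066, 0.998, 0.002], [0.998, -0.066, 0.001], [0.001, 0.002, -1.0]]
contact_force: [-0.0, 0.6, 0.5]
gripper_width: 0.0006
```

```bash
python3 - <<'E'
from kin import *
st()
d=snap('scene','s13');t=snap('top','t13')
a=lambda im,x:cv2.resize(im[x[0]:x[1],x[2]:x[3]],(400,400))
cv2.imwrite('pics/c13.png',cv2.hconcat([a(d['pixels'],(30,230,60,260)),a(t['pixels'],(120,270,330,480))]))
p=lidp(1.81,.205,.03)
rows([(p,down(AZ),4)]+[(lidp(x),down(AZ),1) for x in (1.8,1.72,1.64,1.55,1.46,1.37,1.28)],1)
E
```

```text
t 17.15 p [ 0.4902 -0.2984  0.4068] F [-0.   0.6  0.5] w 0.0006 j [-0.75  0.38  0.84  0.    1.93 -0.69]
[[ 0.066  0.998  0.002]
 [ 0.998 -0.066  0.001]
 [ 0.001  0.002 -1.   ]]
11 rows
  (from same start)
0, 0, 0, 0, 0, 20, 1, 0, 0, 0, 0, 0, 39, 1, 0, 0, 0, 0, 0, 59, 1, 0, 0, 0, 0, 0, 78, 1, 0, 0, 0, 30, 0, 66, 1, 0, 0, 0, 47, 0, 63, 1, 0, 0, 0, 63, 0, 60, 1, 0, 0, 0, 82, 0, 60, 1, 0, 0, 0, 101, 1, 61, 1, 0, 0, 0, 120, 1, 63, 1, 0, 0, 0, 138, 1, 68, 1
```

View pics/c13.png

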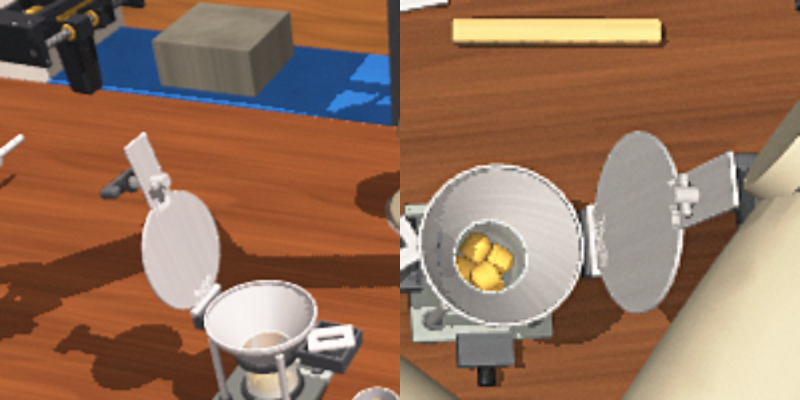

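```bash
python3 - <<'E'
from kin import *
s=monitor.sense()
f=lambda p:np.round((np.array(proj(S,p))-[60,30])*2)
print('tip',f(s['tcp_pos']))
L=lambda al,s,o:H+s*(YAX*np.cos(al)+np.array([0,0,np.sin(al)]))+o*(-YAX*np.sin(al)+np.array([0,0,np.cos(al)]))
for al in (1.75,1.81): print('tab end',f(L(al,.222,.002)),'wing',f(L(al,.17,.045)),'tab corners',f(L(al,.222,0)+[.02,0,0]),f(L(al,.222,0)-[.02,0,0]))
print(np.round(lidp(1.81,.205,.03),3))
E
```

```text
tip [88. 89.]
tab end [138. 139.] wing [125. 180.] tab corners [130. 148.] [148. 131.]
tab end [128. 140.] wing [119. 183.] tab corners [120. 148.] [138. 131.]
[ 0.491 -0.297  0.328]
```

>>> send_rows --motion '[0,0,0,0,0,25,1,0,0,0,0,0,50,1,0,0,0,0,0,70,1,0,0,0,12,0,68,1,0,0,0,24,0,66,1,0,0,0,36,0,64,1,0,0,0,48,0,63,1,0,0,0,63,0,60,1,0,0,0,82,0,60,1,0,0,0,101,1,61,1,0,0,0,120,1,63,1]'

```text
time_s: 18.35
tcp_pos: [0.4988, -0.1757, 0.344]
ee_rot: [[0.065, 0.998, 0.001], [0.998, -0.065, 0.002], [0.002, 0.001, -1.0]]
contact_force: [0.0, -2.1, -1.5]
gripper_width: 0.0004
```

```bash
python3 - <<'E'
from kin import *
st()
d=snap('scene','s14')
cv2.imwrite('pics/c14.png',cv2.resize(d['pixels'][30:230,60:260],(600,600)))
rows([(lidp(x),down(AZ),1) for x in np.arange(1.28,.25,-.09)],1)
E
```

```text
t 18.35 p [ 0.4988 -0.1757  0.344 ] F [ 0.  -2.1 -1.5] w 0.0004 j [-0.56  0.29  1.13  0.    1.72 -0.5 ]
[[ 0.065  0.998  0.001]
 [ 0.998 -0.065  0.002]
 [ 0.002  0.001 -1.   ]]
12 rows
  (from same start)
0, 0, 0, 14, 0, 5, 1, 0, 0, 0, 32, 0, 11, 1, 0, 0, 0, 49, 0, 18, 1, 0, 0, 0, 66, 0, 27, 1, 0, 0, 0, 81, 0, 38, 1, 0, 0, 0, 96, 0, 50, 1, 0, 0, 0, 110, 0, 63, 1, 0, 0, 0, 122, 0, 77, 1, 0, 0, 0, 133, 0, 92, 1, 0, 0, 0, 143, 0, 109, 1, 0, 0, 0, 151, 0, 126, 1, 0, 0, 0, 157, 0, 144, 1
```

View pics/c14.png

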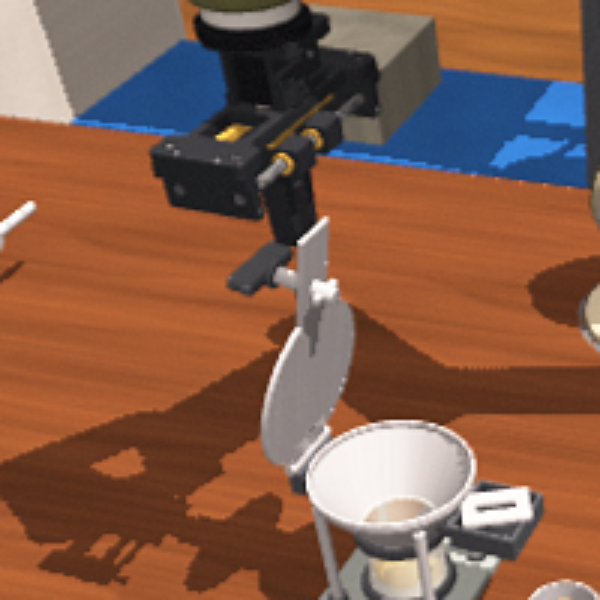

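>>> send_rows --motion '[0,0,0,14,0,5,1,0,0,0,32,0,11,1,0,0,0,49,0,18,1,0,0,0,66,0,27,1,0,0,0,81,0,38,1,0,0,0,96,0,50,1,0,0,0,110,0,63,1,0,0,0,122,0,77,1,0,0,0,133,0,92,1]'

```text
time_s: 19.3
tcp_pos: [0.507, -0.039, 0.2521]
ee_rot: [[0.062, 0.998, 0.001], [0.998, -0.062, 0.003], [0.003, 0.001, -1.0]]
contact_force: [-0.3, -1.6, -0.1]
gripper_width: 0.0003
```

```bash
python3 - <<'E'
from kin import *
st()
d=snap('scene','s15')
cv2.imwrite('pics/c15.png',cv2.resize(d['pixels'][60:260,90:290],(600,600)))
rows([(lidp(x),down(AZ),1) for x in np.arange(.48,-.01,-.06)],1)
E
```

```text
t 19.30 p [ 0.507  -0.039   0.2521] F [-0.3 -1.6 -0.1] w 0.0003 j [-0.31  0.3   1.38  0.    1.46 -0.25]
[[ 0.062  0.998  0.001]
 [ 0.998 -0.062  0.003]
 [ 0.003  0.001 -1.   ]]
9 rows
  (from same start)
0, -0.01, 0.01, 6, 2, 12, 1, 0, -0.01, 0.01, 12, 2, 24, 1, 0, -0.01, 0.01, 17, 2, 35, 1, 0, -0.01, 0.01, 21, 2, 47, 1, 0, -0.01, 0.01, 24, 2, 59, 1, 0, -0.01, 0.01, 27, 2, 71, 1, 0, -0.01, 0.01, 29, 2, 84, 1, 0, -0.01, 0.01, 31, 2, 96, 1, 0, -0.01, 0.01, 31, 2, 109, 1
```

View pics/c15.png

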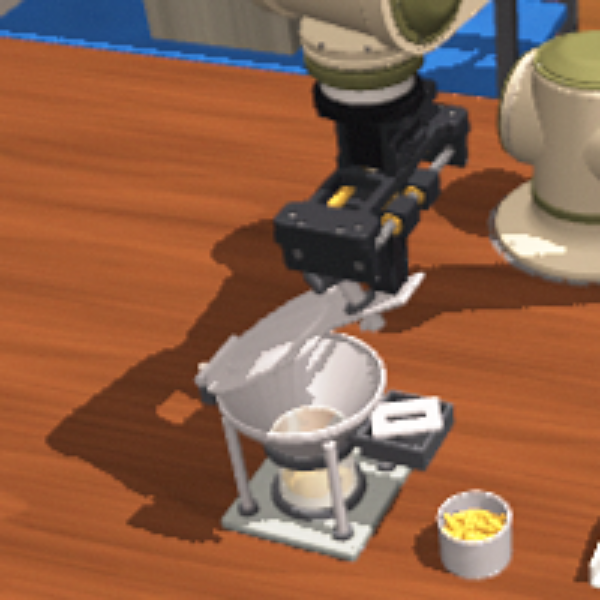

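>>> send_rows --motion '[0,0,0,6,0,12,1,0,0,0,12,0,24,1,0,0,0,17,0,35,1,0,0,0,21,0,47,1,0,0,0,24,0,59,1,0,0,0,27,0,71,1,0,0,0,29,0,84,1,0,0,0,30,0,94,1,0,0,0,30,0,102,1,0,0,0,30,0,106,1]'

```text
time_s: 20.35
tcp_pos: [0.5076, -0.0071, 0.1434]
ee_rot: [[0.061, 0.998, -0.003], [0.998, -0.061, 0.005], [0.005, -0.004, -1.0]]
contact_force: [-0.2, -1.0, -0.3]
gripper_width: 0.0003
```

```bash
python3 - <<'E'
from kin import *
st()
d=snap('scene','s16')
cv2.imwrite('pics/c16.png',cv2.resize(d['pixels'][60:260,90:290],(600,600)))
E
```

```text
t 20.35 p [ 0.5076 -0.0071  0.1434] F [-0.2 -1.  -0.3] w 0.0003 j [-0.25  0.4   1.56  0.    1.18 -0.19]
[[ 0.061  0.998 -0.003]
 [ 0.998 -0.061  0.005]
 [ 0.005 -0.004 -1.   ]]
```

View pics/c16.png

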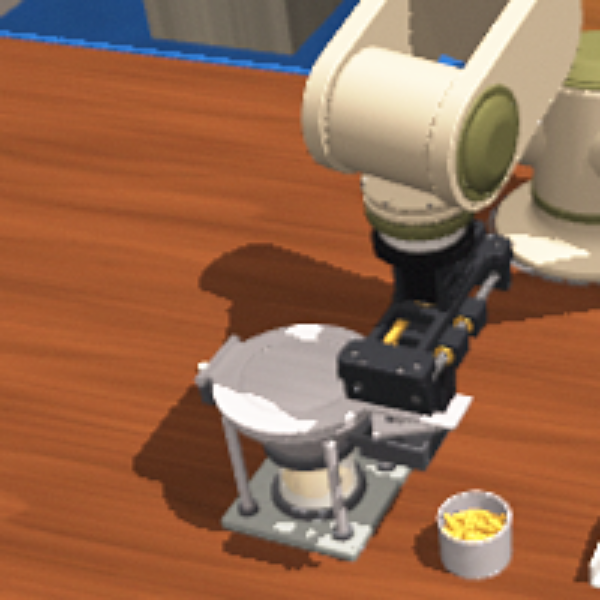

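>>> send_rows --motion '[0,0,0,0,0,2,1,0,0,0,0,0,3,1,0,0,0,0,0,3,1]'

```text
time_s: 20.7
tcp_pos: [0.5077, -0.0072, 0.1413]
ee_rot: [[0.061, 0.998, -0.002], [0.998, -0.061, 0.005], [0.005, -0.003, -1.0]]
contact_force: [-3.1, 0.3, 7.6]
gripper_width: 0.0002
```

```bash
python3 - <<'E'
from kin import *
W=C+.094*YAX[:2];print(W)
R=down(np.pi-.066)
rows([([.508,-.007,.21],down(AZ+.05),2),([*W,.25],R,10)],0)
E
```

```text
[ 0.507704 -0.036988]
12 rows
  (from same start)
0, 0, -0.02, 0, 0, -34, 0, 0, -0.01, -0.05, 1, 0, -69, 0, 0, -0.01, -0.2, -2, 0, -73, 0, 0, -0.01, -0.35, -5, 0, -77, 0, 0, -0.01, -0.5, -8, 1, -81, 0, 0, -0.01, -0.65, -11, 1, -85, 0, 0, -0.01, -0.81, -14, 1, -89, 0, 0, -0.01, -0.96, -17, 1, -93, 0, 0, -0.01, -1.11, -20, 1, -97, 0, 0, -0.01, -1.26, -23, 1, -101, 0, 0, -0.01, -1.41, -26, 1, -105, 0, 0, -0.01, -1.57, -29, 2, -109, 0
```

>>> send_rows --motion '[0,0,-0.02,0,0,-34,1,0,0,-0.05,0,0,-69,1,0,0,-0.2,-2,0,-73,0,0,0,-0.35,-5,0,-77,0,0,0,-0.5,-8,1,-81,0,0,0,-0.65,-11,1,-85,0,0,0,-0.81,-14,1,-89,0,0,0,-0.96,-17,1,-93,0,0,0,-1.11,-20,1,-97,0,0,0,-1.26,-23,1,-101,0,0,0,-1.41,-26,1,-105,0,0,0,-1.57,-29,2,-109,0]'

```text
time_s: 21.9
tcp_pos: [0.5082, -0.0371, 0.2507]
ee_rot: [[-0.997, 0.076, -0.002], [0.076, 0.997, 0.005], [0.002, 0.005, -1.0]]
contact_force: [0.5, -0.1, 0.2]
gripper_width: 0.044
```

```bash
python3 - <<'E'
from kin import *
st()
d=snap('wrist','w17')
W=np.array([*(C+.094*YAX[:2]),.193]); X=np.array([.998,-.066,0])
for a in (-.032,.032):
  for b in (-.006,.006): print(np.round(proj(d,W+a*X+b*YAX)))
snap('scene','s17')
E
```

```text
t 21.90 p [ 0.5082 -0.0371  0.2507] F [ 0.5 -0.1  0.2] w 0.0440 j [-0.31  0.3   1.38  0.    1.46 -1.8 ]
[[-0.997  0.076 -0.002]
 [ 0.076  0.997  0.005]
 [ 0.002  0.005 -1.   ]]
[265. 183.]
[282. 182.]
[266. 264.]
[282. 264.]
```

View pics/w17.png

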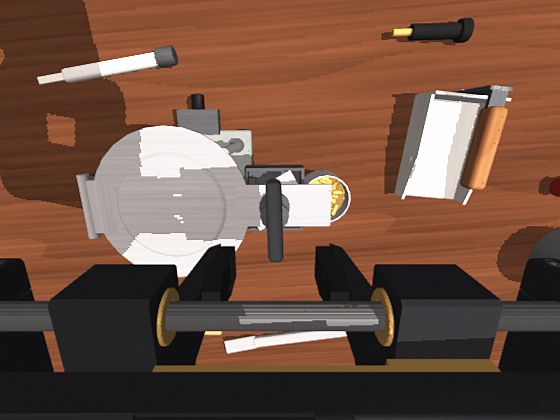

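View pics/s17.png

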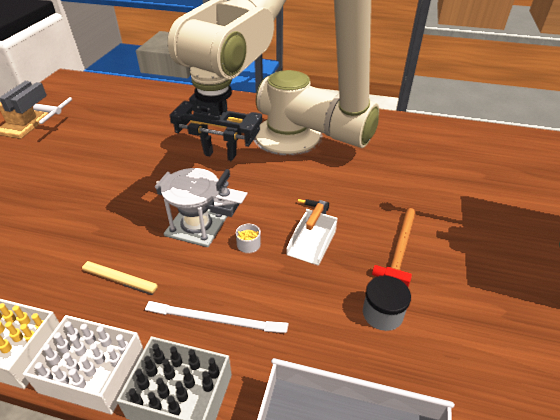

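>>> send_rows --motion '[0,0,0,0,0,30,0,0,0,0,0,0,60,0,0,0,0,0,0,82,0,0,0,0,0,0,83,0,0,0,0,0,0,83,1,0,0,0,0,0,83,1,0,0,0,0,0,83,1,0,0,0,0,0,83,1,0,0,0,0,0,83,1,0,0,0,0,0,83,1]' --squeeze 40

```text
time_s: 23.0
tcp_pos: [0.5086, -0.0372, 0.1684]
ee_rot: [[-0.997, 0.081, 0.0], [0.081, 0.997, 0.004], [-0.0, 0.004, -1.0]]
contact_force: [-1.5, -2.5, 2.5]
gripper_width: 0.0117
```

```bash
python3 - <<'E'
from kin import *
st(); print(monitor.sense()['torque'])
d=snap('scene','s18')
cv2.imwrite('pics/c18.png',cv2.resize(d['pixels'][100:260,120:280],(640,600)))
E
```

```text
t 23.00 p [ 0.5086 -0.0372  0.1684] F [-1.5 -2.5  2.5] w 0.0117 j [-0.31  0.38  1.52  0.    1.24 -1.8 ]
[[-0.997  0.081  0.   ]
 [ 0.081  0.997  0.004]
 [-0.     0.004 -1.   ]]
[-0.35153235 -0.0210395   0.04277963]
```

View pics/c18.png

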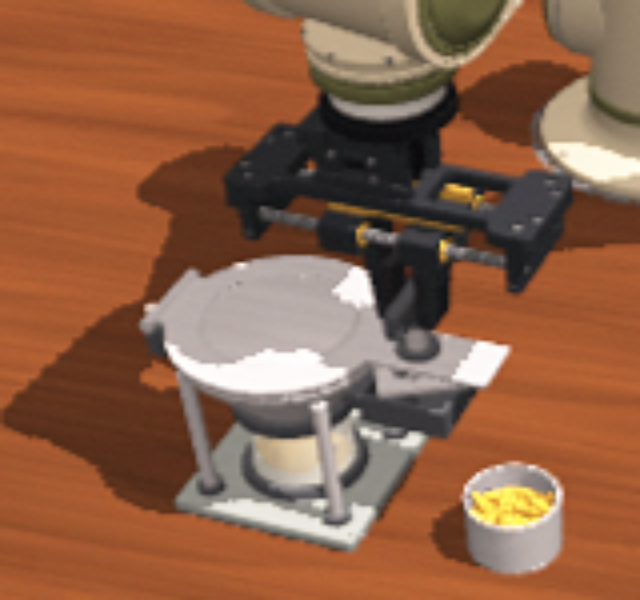

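>>> send_rows --motion '[0,0,0.12,0,0,0,1,0,0,0.24,0,0,1,1,0,0,0.36,0,0,1,1,0,0,0.48,0,0,2,1,0,0,0.6,0,0,2,1,0,0,0.72,0,0,2,1,0,0,0.8,0,0,3,1,0,0,0.84,0,0,5,1,0,0,0.84,0,0,5,1]'

```text
time_s: 23.95
tcp_pos: [0.5085, -0.0377, 0.1644]
ee_rot: [[-0.604, 0.797, 0.001], [0.797, 0.604, 0.002], [0.001, 0.002, -1.0]]
contact_force: [-4.7, -4.1, 10.6]
gripper_width: 0.0116
```

```bash
python3 - <<'E'
from kin import *
st(); R=monitor.sense()['ee_rot']; print('turn',np.pi-.066-np.arctan2(R[1,0],R[0,0]))
E
```

```text
t 23.95 p [ 0.5085 -0.0377  0.1644] F [-4.7 -4.1 10.6] w 0.0116 j [-0.31  0.38  1.53  0.    1.23 -0.96]
[[-0.604  0.797  0.001]
 [ 0.797  0.604  0.002]
 [ 0.001  0.002 -1.   ]]
turn 0.8564310872905638
```

>>> send_rows --motion '[0,0,0.04,0,0,2,1,0,0,0.08,0,0,2,1,0,0,0.12,0,0,2,1,0,0,0.16,0,0,3,1,0,0,0.19,0,0,4,1]'

```text
time_s: 24.45
tcp_pos: [0.5083, -0.0379, 0.1608]
ee_rot: [[-0.441, 0.897, 0.001], [0.897, 0.441, 0.002], [0.001, 0.001, -1.0]]
contact_force: [-3.6, -1.4, 6.6]
gripper_width: 0.0117
```

>>> send_rows --motion '[0,0,0.0,0,0,2,1,0,0,0.0,0,0,4,1,0,0,0.0,0,0,6,1,0,0,0.0,0,0,7,1]'

```text
time_s: 24.85
tcp_pos: [0.5083, -0.0379, 0.1544]
ee_rot: [[-0.441, 0.897, 0.001], [0.897, 0.441, 0.001], [0.001, 0.002, -1.0]]
contact_force: [-3.9, -0.7, 8.2]
gripper_width: 0.0118
```

```bash
python3 - <<'E'
from kin import *
st(); R=monitor.sense()['ee_rot']; print('turn',np.pi-.066-np.arctan2(R[1,0],R[0,0]),monitor.sense()['torque'])
E
```

```text
t 24.85 p [ 0.5083 -0.0379  0.1544] F [-3.9 -0.7  8.2] w 0.0118 j [-0.31  0.39  1.55  0.    1.2  -0.77]
[[-0.441  0.897  0.001]
 [ 0.897  0.441  0.001]
 [ 0.001  0.002 -1.   ]]
turn 1.047963523187791 [-0.13903651  0.42047912 -0.01968548]
```

Depth 14 mm at 8.2 N matches the spring: blade is through. Turn on.

>>> send_rows --motion '[0,0,0.1,0,0,0,1,0,0,0.2,0,0,0,1,0,0,0.3,0,0,0,1,0,0,0.4,0,0,0,1,0,0,0.46,0,0,0,1,0,0,0.5,0,0,0,1,0,0,0.5,0,0,0,1]'

```text
time_s: 25.55
tcp_pos: [0.5079, -0.038, 0.1551]
ee_rot: [[0.044, 0.999, 0.001], [0.999, -0.044, 0.001], [0.001, 0.001, -1.0]]
contact_force: [-4.4, -1.1, 9.1]
gripper_width: 0.0116
```

```bash
python3 - <<'E'
from kin import *
st(); R=monitor.sense()['ee_rot']; print('turn',np.pi-.066-np.arctan2(R[1,0],R[0,0]),monitor.sense()['torque'])
E
```

```text
t 25.55 p [ 0.5079 -0.038   0.1551] F [-4.4 -1.1  9.1] w 0.0116 j [-0.31  0.39  1.55  0.    1.2  -0.26]
[[ 0.044  0.999  0.001]
 [ 0.999 -0.044  0.001]
 [ 0.001  0.001 -1.   ]]
turn 1.5491578546432896 [-0.2980868   0.64459041 -0.111928  ]
```

>>> send_rows --motion '[0,0,0.04,0,0,0,1,0,0,0.08,0,0,0,1,0,0,0.08,0,0,0,1]'

```text
time_s: 25.85
tcp_pos: [0.5078, -0.038, 0.1558]
ee_rot: [[0.125, 0.992, 0.001], [0.992, -0.125, 0.0], [0.001, 0.001, -1.0]]
contact_force: [-3.7, -0.6, 8.5]
gripper_width: 0.0114
```

```bash
python3 - <<'E'
from kin import *
st(); R=monitor.sense()['ee_rot']; print('turn',np.pi-.066-np.arctan2(R[1,0],R[0,0]),monitor.sense()['torque'])
E
```

```text
t 25.85 p [ 0.5078 -0.038   0.1558] F [-3.7 -0.6  8.5] w 0.0114 j [-0.31  0.39  1.54  0.    1.21 -0.18]
[[ 0.125  0.992  0.001]
 [ 0.992 -0.125  0.   ]
 [ 0.001  0.001 -1.   ]]
turn 1.6302868398013584 [-0.21552631  0.47088236 -0.04319271]
```

>>> send_rows --motion '[0,0,0.05,0,0,1,1,0,0,0.1,0,0,2,1,0,0,0.15,0,0,2,1,0,0,0.2,0,0,2,1,0,0,0.2,0,0,2,1]'

```text
time_s: 26.35
tcp_pos: [0.5077, -0.038, 0.1546]
ee_rot: [[0.321, 0.947, 0.001], [0.947, -0.321, 0.0], [0.001, 0.001, -1.0]]
contact_force: [-4.8, -0.5, 8.4]
gripper_width: 0.0119
```

```bash
python3 - <<'E'
from kin import *
st(); R=monitor.sense()['ee_rot']; print('turn',np.pi-.066-np.arctan2(R[1,0],R[0,0]),monitor.sense()['torque'])
d=snap('wrist','w19');d2=snap('scene','s19')
cv2.imwrite('pics/c19.png',cv2.hconcat([cv2.resize(d['pixels'],(400,300)),cv2.resize(d2['pixels'][120:240,140:300],(400,300))]))
E
```

```text
t 26.35 p [ 0.5077 -0.038   0.1546] F [-4.8 -0.5  8.4] w 0.0119 j [-0.31  0.39  1.55  0.    1.2   0.02]
[[ 0.321  0.947  0.001]
 [ 0.947 -0.321  0.   ]
 [ 0.001  0.001 -1.   ]]
turn 1.8316995148362725 [-0.16942068  0.47774769 -0.03668009]
```

View pics/c19.png

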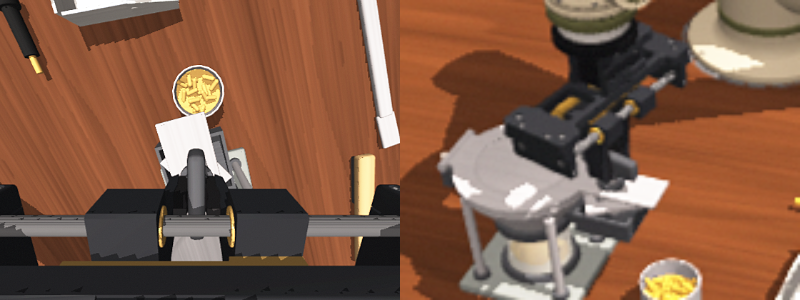

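>>> send_rows --motion '[0,0,0.08,0,0,1,1,0,0,0.16,0,0,1,1,0,0,0.24,0,0,1,1,0,0,0.32,0,0,1,1,0,0,0.32,0,0,1,1]'

```text
time_s: 26.95
tcp_pos: [0.5074, -0.0379, 0.1543]
ee_rot: [[0.604, 0.797, 0.001], [0.797, -0.604, 0.0], [0.001, 0.001, -1.0]]
contact_force: [-4.2, -0.2, 8.3]
gripper_width: 0.0116
```

```bash
python3 - <<'E'
from kin import *
st(); R=monitor.sense()['ee_rot']; print('turn',np.pi-.066-np.arctan2(R[1,0],R[0,0]),monitor.sense()['torque'])
E
```

```text
t 26.95 p [ 0.5074 -0.0379  0.1543] F [-4.2 -0.2  8.3] w 0.0116 j [-0.31  0.39  1.55  0.    1.2   0.34]
[[ 0.604  0.797  0.001]
 [ 0.797 -0.604  0.   ]
 [ 0.001  0.001 -1.   ]]
turn 2.1527169972320066 [-0.06872988  0.59972121 -0.01689172]
```

>>> send_rows --motion '[0,0,0,0,0,-1,1,0,0,0,0,0,-3,1,0,0,0,0,0,-3,1]'

```text
time_s: 27.25
tcp_pos: [0.5073, -0.0379, 0.1568]
ee_rot: [[0.604, 0.797, 0.001], [0.797, -0.604, 0.001], [0.001, 0.0, -1.0]]
contact_force: [1.3, -1.2, -4.7]
gripper_width: 0.0116
```

>>> send_rows --motion '[0,0,0,0,0,1,0,0,0,0,0,0,1,0,0,0,0,0,0,1,0,0,0,0,0,0,1,0,0,0,0,0,0,1,0,0,0,0,0,0,-20,0,0,0,0,0,0,-60,0,0,0,0,0,0,-100,0,0,0,0,-40,0,-140,0,0,0,0,-80,0,-170,0,0,0,0,-120,0,-190,0,0,0,0,-120,0,-190,0]'

```text
time_s: 28.45
tcp_pos: [0.4334, -0.1367, 0.3498]
ee_rot: [[0.607, 0.794, 0.005], [0.794, -0.607, -0.004], [0.0, 0.006, -1.0]]
contact_force: [1.0, 0.8, -0.4]
gripper_width: 0.0441
```

```bash
python3 - <<'E'
from kin import *
st(); 
d=snap('top','t20');d2=snap('scene','s20')
cv2.imwrite('pics/c20.png',cv2.hconcat([cv2.resize(d['pixels'][160:290,200:430],(400,300)),cv2.resize(d2['pixels'][120:260,140:350],(400,300))]))
cv2.imwrite('pics/c21.png',cv2.resize(d2['pixels'][150:245,150:260],(695,600),interpolation=cv2.INTER_CUBIC))
E
```

```text
t 28.45 p [ 0.4334 -0.1367  0.3498] F [ 1.   0.8 -0.4] w 0.0441 j [-0.57  0.14  1.31 -0.    1.68  0.09]
[[ 0.607  0.794  0.005]
 [ 0.794 -0.607 -0.004]
 [ 0.     0.006 -1.   ]]
```

View pics/c20.png

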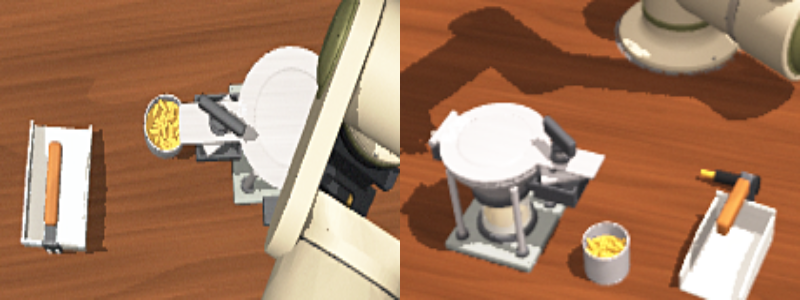

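View pics/c21.png

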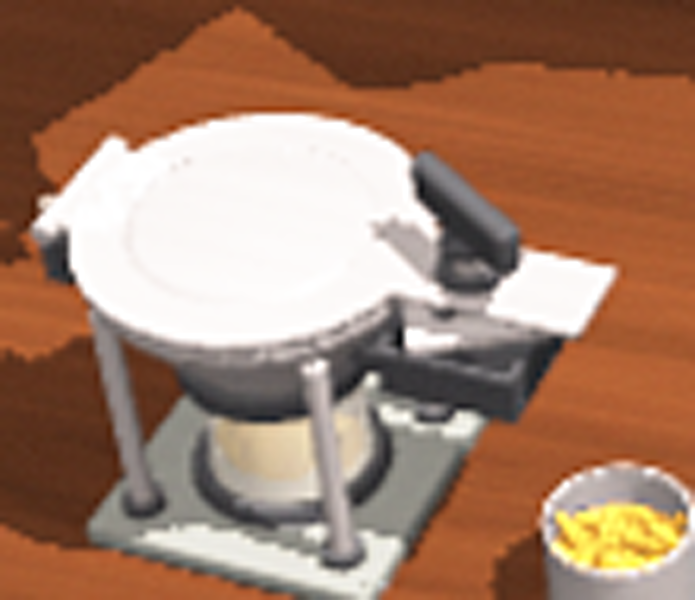

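View pics/s20.png

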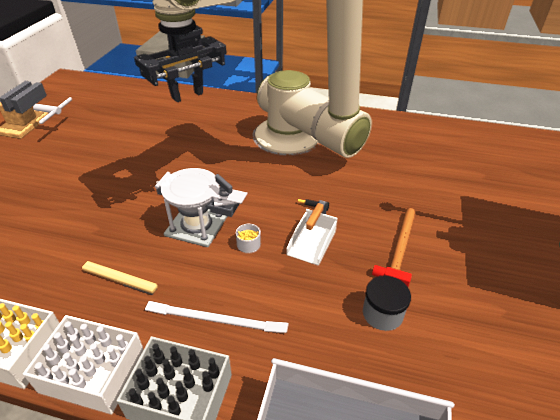

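```bash
python3 - <<'E'
from kin import *
o1,r1=ray(D,327.1,209.8);o2,r2=ray(S,224.1,182.5)
A_=np.stack([r1,-r2],1);t=np.linalg.lstsq(A_,o2-o1,rcond=None)[0];a=o1+r1*t[0];b=o2+r2*t[1];print('wing',a,b,'gap',np.linalg.norm(a-b))
t=cv2.imread('pics/t20.png');cv2.imwrite('pics/c22.png',cv2.hconcat([cv2.resize(t[195:285,195:275],None,fx=4.5,fy=4.5,interpolation=cv2.INTER_CUBIC),cv2.resize(cv2.imread('pics/s20.png')[190:280,270:350],None,fx=4.5,fy=4.5,interpolation=cv2.INTER_CUBIC)]))
# predicted scoop corners if flat
Rs=A('z',np.pi-.162);o=np.array([.477,.1835,0])-Rs@[.0075,0,0]
for P in ([-.065,-.043,0],[-.065,.043,0],[.065,-.043,.05],[.065,.043,.05],[-.035,0,.099],[.05,0,.099]):
    w=o+Rs@P; print(P,np.round((np.array(proj(D,w))-195)*4.5),np.round((np.array(proj(S,w))-[270,190])*4.5+[360,0]))
E
```

```text
wing [ 0.50742366 -0.03660202  0.17214567] [ 0.50663436 -0.03385706  0.17167939] gap 0.0028939978977430927
[-0.065, -0.043, 0] [106.  88.] [574. 336.]
[-0.065, 0.043, 0] [261.  97.] [430. 288.]
[0.065, -0.043, 0.05] [ 77. 314.] [657. 121.]
[0.065, 0.043, 0.05] [241. 324.] [518.  81.]
[-0.035, 0, 0.099] [165. 115.] [529. 150.]
[0.05, 0, 0.099] [153. 281.] [583.  53.]
```

View pics/c22.png

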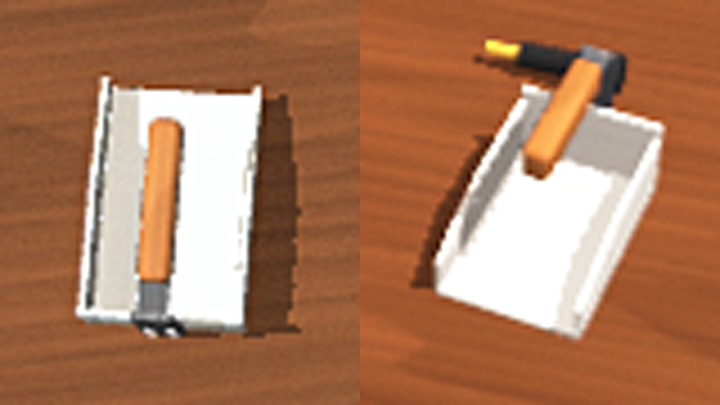

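```bash
python3 - <<'E'
from h import *
print(workorder.close_job())
E
```

```text
the job is handed in; nothing more can be done
None
```

I carried out every step of the task and handed the job in at about 28.5 s. No verdict came back, so what follows rests on my own checks.

- **Caps:** I tipped them from the scoop, which started to empty at about 27° of tilt. After the pour the scoop was empty and no cap was on the counter. I could see only four caps through the funnel mouth before shutting the lid. I take the fifth to be underneath them, but could not confirm it.
- **Scoop:** It sits where it started but turned end for end. Its corners in the last pictures match a flat pose on the counter.
- **Lid:** I pushed it shut from behind at the tab. It stopped at its resting height with 7.6 N of pressure, and the last picture shows it shut.
- **Wing stud:** The blade dropped into the slot by about 1.05 rad, close to the 1.03 rad I had read from the first picture. I pressed it in about 14 mm and turned it on to 2.15 rad, 1.1 rad past the slot, without reaching the stop. An upward tug before letting go met 4.7 N of resistance at about 11.6 mm depth. After release I measured the wing at about 0.172 m, which fits a locked stud (0.170 m) and not a sprung one (0.182 m).
- **Other things:** None of them looks moved in the last view, and the arm was clear of everything when I handed in.

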